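# Press a glued sole under plate and tins

### The job

Clear the shoe last off the gluing jig and stand it upright in the plywood tray, then lower the holed aluminium press plate over the jig's two pins, without dropping it, until it lies flush on the leather. Then weigh it down: stack all the flat oblong tins that are there, lying flat, in one column squarely over the middle of the plate, their long sides along the plate's length. Leave the brush, the round polish tin and the hammer alone.

Things in the scene. Friction and masses are not known exactly. Their poses are not given: they have to be found in the camera images.
- jig: fixed green gluing jig, base 110 (x) by 250 (y) by 20 mm high; a brown leather sole piece 50 by 110 mm in its middle and a steel boss of 28 mm diameter at y = +85 and -85 mm, all with tops 36 mm above the jig's underside; on each boss an upright 12 mm pin with its tip at 66 mm (last 8 mm tapered). Origin: centre of the underside, y along the row of pins
- jig_seat (a point): the point midway between the pins at the height of the leather and bosses (36 mm above the jig's underside), where the centre of the plate's underside belongs; axes as the jig's
- pin_l (a point): tip of the jig's pin at +y
- pin_r (a point): tip of the jig's pin at -y
- plate: loose aluminium press plate, 66 (x) by 210 (y) by 14 mm thick, 0.45 kg, the same either way round, with two through holes of 15 mm diameter on its long middle line 85 mm either side of the centre; origin: centre of its underside, y along its length
- rest: fixed pair of wooden battens on which the plate waits, 16 mm high, each 90 (x) by 22 (y) mm, at y = +55 and -55 mm; origin: centre of the underside
- last: loose pale green shoe last (foot form), 230 long (x, toe at +x), 76 wide at the ball (y), 85 mm high, 0.4 kg; origin: under the middle of its flat sole, z up. It stands across the jig between the pins at the start
- last_grip (a point): middle of the last's upright ankle part, to be gripped across y (38 mm wide there, sides upright from 45 to 85 mm above the sole); lies 42 mm to the heel side of the origin and 68 mm above the sole
- tray: fixed open plywood tray, outside 125 (x) by 275 (y) by 28 mm high, walls and floor 6 mm thick; origin: centre of the underside. The last fits with its length along the tray's y, toe either way
- mat: thin green cutting mat, 270 (x) by 360 (y) mm, flat on the bench, on which the tins wait; origin: its centre
- tin0: closed flat tin of tacks used as a weight, blue body and bright steel lid, 66 (x) by 96 (y) by 32 (z) mm, about 0.35 kg, lid up at the start (either side may be up in the stack); origin: centre of the face opposite the lid, z towards the lid. May be absent
- tin1: closed flat tin of tacks used as a weight, red body and bright steel lid, 66 (x) by 96 (y) by 32 (z) mm, about 0.35 kg, lid up at the start (either side may be up in the stack); origin: centre of the face opposite the lid, z towards the lid. May be absent
- tin2: closed flat tin of tacks used as a weight, yellow body and bright steel lid, 66 (x) by 96 (y) by 32 (z) mm, about 0.35 kg, lid up at the start (either side may be up in the stack); origin: centre of the face opposite the lid, z towards the lid. May be absent
- tin3: closed flat tin of tacks used as a weight, white body and bright steel lid, 66 (x) by 96 (y) by 32 (z) mm, about 0.35 kg, lid up at the start (either side may be up in the stack); origin: centre of the face opposite the lid, z towards the lid. May be absent
- tin4: closed flat tin of tacks used as a weight, brass-coloured body and bright steel lid, 66 (x) by 96 (y) by 32 (z) mm, about 0.35 kg, lid up at the start (either side may be up in the stack); origin: centre of the face opposite the lid, z towards the lid. May be absent
- brush: bystander: wooden shoe brush lying bristles down, 170 long (x), 50 wide, 40 mm high; origin: centre of its underside
- polish: bystander: round closed tin of shoe polish, black with a dark red lid, 88 mm in diameter, 34 mm high; origin: centre of its underside
- hammer: bystander: hammer lying on the bench, 280 mm long; origin under it

How it is judged:
On the way, in this order (a step that is already met when the one before it is completed fails the run):
1. the last stands upright in the tray, let go (horizontal distance between last and tray below 0.045 m and z of last in the frame of tray below 0.014 m and angle between last's own z axis and vertical below 0.12 rad and contact force between last and the fingers below 0.1 N), for 0.2 s.
2. the plate lies flush over the pins, let go (horizontal distance between plate and jig_seat below 0.004 m and z of plate in the frame of jig_seat below 0.003 m and angle between plate's own z axis and vertical below 0.03 rad and angle between the y axis of plate and the y axis of jig, either way round below 0.04 rad and contact force between plate and the fingers below 0.1 N), for 0.2 s.
At the end, for the whole second after the job is handed in: last upright (0.12 rad) on the tray floor within 45 mm of its middle; plate flush over the pins (4 mm sideways, 3 mm up, 0.03 rad tilt, 0.04 rad yaw); every tin present flat on the column within 13 mm of the plate's middle, level, within 0.16 rad of its length; all at rest (horizontal distance between last and tray below 0.045 m and z of last in the frame of tray below 0.014 m and angle between last's own z axis and vertical below 0.12 rad and horizontal distance between plate and jig_seat below 0.004 m and z of plate in the frame of jig_seat below 0.003 m and angle between plate's own z axis and vertical below 0.03 rad and angle between the y axis of plate and the y axis of jig, either way round below 0.04 rad and horizontal distance between each of tin0, tin1, tin2, tin3, tin4 and plate below 0.013 m and z of each of tin0, tin1, tin2, tin3, tin4 in the frame of plate above 0.01 m and angle between the z axis of each of tin0, tin1, tin2, tin3, tin4 and the z axis of plate, either way round below 0.06 rad and angle between the y axis of each of tin0, tin1, tin2, tin3, tin4 and the y axis of plate, either way round below 0.16 rad and linear speed of each of tin0, tin1, tin2, tin3, tin4, plate, last below 0.02 m/s); the robot touches nothing.
It fails at once if a bystander is disturbed (brush moved over 30 mm) (distance of brush from where it was at the start of the episode above 0.03 m).
It fails at once if a bystander is disturbed (polish moved over 30 mm) (distance of polish from where it was at the start of the episode above 0.03 m).
It fails at once if a bystander is disturbed (hammer moved over 30 mm) (distance of hammer from where it was at the start of the episode above 0.03 m).
It fails at once if the plate is dropped (falls freely faster than 0.6 m/s) (linear speed of plate above 0.6 m/s and contact force between plate and the fingers below 0.05 N).
Of tin0, tin1, tin2, tin3, tin4 only 3 to 5 are there at a start; the rules pass over those that are not, and their reading is None.
At some moment in a run one of tin0, tin1, tin2, tin3, tin4 may be knocked a few centimetres aside while the robot is not near it.
It also fails if it takes over 210 s, if anything falls off the work surface, if the arm or the gripper's body presses on something with over 40 N, if the wrist force passes 120 N, or if a joint passes its speed limit or range.

### The arm

A 6-joint arm with a two-finger parallel gripper is mounted at the origin on the work surface. World frame = base frame: x ahead of the robot, y to its left, z up, the work surface at z = 0. Lengths are in m, angles in rad, forces in N, time in s.
With the tool pointing down it reaches from about 0.375 to 0.9 m from the base axis. Payload 3.1 kg.
Tool frame: the origin (TCP) lies between the finger pads; the fingertips stand 19 mm ahead of it and the grasp point (between the pads) is the TCP; z points along the fingers, y is the line along which they close (so a half turn about z gives the same grasp; the last joint's range is limited). The gripper opens to 87 mm and grips with 3 to 60 N. Pads are 19 mm wide; open, the fingers measure 117 mm over their backs; the gripper's body (75 mm by 190 mm) begins 51 mm behind the grasp point.
Start: joints at [-1.484, 0.527, 1.433, -0, 1.181, -0.178], TCP at [0.164, -0.603, 0.242] pointing down, gripper open.
Joint ranges: [-3.08, 3.08], [-0.75, 2.2], [0.22, 2.44], [-1.43, 4.57], [0, 2.65], [-2.85, 2.85]. Speed limits (rad/s): [2.79, 2.79, 3.14, 3.14, 3.14, 3.14].

### API

Orientations are given as a unit quaternion [x, y, z, w].
In Python, from rig import telemetry, viewer, hand_in gives the robot as it stands. The module is installed in compiled form; this text tells all that it offers.
- The arm moves only by the shell command python3 -m creep 'ROWS' [FORCE]. ROWS is JSON, a list of rows, each an object with "translation": the shift along the tool's x, y, z in mm, a list of three; "roll": the turn about the tool's z in degrees; "gripper": the finger opening in mm, from 0 to 87. In form: [{"translation": [tx, ty, tz], "roll": roll, "gripper": gripper}, ...]. A call has 1 to 5 rows; each row is the pose to reach, as a shift and turn from the pose commanded when the call began, along the tool's axes at that moment; what a row does not reach only later rows make up. A row lasts 1/12 s, in which the tool goes at most 41.7 mm and 7.16 degrees, less where a joint would pass 70% of its speed; a pose out of reach is approached as far as the arm can. A call with a gripper value outside its range is refused whole. The fingers move at their own pace and stop on an object; FORCE is the grip in N (left out, the last holds). Time passes only in rows, so rows that repeat a pose let the fingers close. It gives the time, the measured TCP pose, the force, the opening and the grip force at its end, in the units of the state.
- telemetry.get_obs(): the state, without advancing time (a new reading comes with each control period).
- viewer.camera(name): name is "scene" or "top" or "wrist"; returns the picture (480x640x3 uint8, blue, green, red); there is no depth.
- viewer.camera_info(name): a dict with "intrinsics" (3x3 intrinsics, pixels), "k1" (the pictures are not rectified: a ray, as slopes to the right and down, at radius r is drawn at 1 + k1 r^2 times it, then the intrinsics apply), "rvec" (rotation vector, rad) and "tvec" (3), from world to camera coordinates, as OpenCV has them; the wrist camera has in their place "hand_eye" (4x4, takes a point from camera to tool coordinates, whose origin is the TCP and whose axes are the flange's). Camera axes: x right, y down, z forward; pixel columns grow to the right and rows downward; lengths in m; the calibration is good to about 2 mm. A picture is of the moment at which its call begins: read the wrist's pose just before it. camera_info takes no time and is no camera call.
- hand_in(): hands the job in; it is judged then, once.
Trained networks look in the newest picture that a camera, given by its name, has taken for a name from the list of things; names that differ only in an ending like _2 or _b are one class to them, and where a whole thing is asked for, a point or a joint stands for the part that bears it (a point fixed in the world has none). Each returns a list of dicts, best first, with "p" (0 to 1); they miss things now and then, are a little off and sometimes report something else, mostly with a low value. They report only what shows in the picture. A call takes as long as a camera call.
- viewer.recognise(camera, thing): "bbox" ([left, top, width, height] in pixels, round what is visible of it).
The state is a dict: "time": time; "q": joint angles; "joint_velocities": joint speeds; "joint_torque": joint torques, N m; "position": TCP position; "tool_rot": TCP orientation; "ft_force": force on the tool from outside, world axes, zero at the start; "moment": the same for the moment, N m; "grip_width": finger opening in m; "grip_force": force on a finger pad.
Only numpy, scipy, OpenCV 4.12 (cv2) and the standard library are available. Lean on these libraries where they do the work, as an engineer would, in place of code of your own. Each camera call takes 0.05 s, during which the arm holds its last target. There are 200 camera calls.

## Working session

There is one attempt and no reset: what is moved stays moved. The work goes in short steps, Python scripts to look and compute and a shell command to move; the robot and the scene stay as the last step left them, time stands still between calls to the robot, and variables do not carry over. Pictures are saved under pics/ and viewed, at most 14 in all, crops included, and the job is handed in when it is done.

```bash
mkdir -p pics; cat > h.py <<'E'
import numpy as np, cv2
from rig import telemetry, viewer, hand_in
from scipy.spatial.transform import Rotation as R
def pose():
    o=telemetry.get_obs(); return o,np.array(o["position"]),R.from_quat(o["tool_rot"]).as_matrix()
def cam(name):
    i=viewer.camera_info(name); K=np.array(i["intrinsics"],float)
    if "hand_eye" in i:
        o,p,Rt=pose(); H=np.array(i["hand_eye"]); T=np.eye(4);T[:3,:3]=Rt;T[:3,3]=p
        C=T@H
    else:
        Rc=cv2.Rodrigues(np.array(i["rvec"],float))[0]; C=np.eye(4);C[:3,:3]=Rc.T;C[:3,3]=-Rc.T@np.array(i["tvec"],float).ravel()
    return K,i["k1"],C
def px2w(c,uv,z):
    K,k1,C=c; uv=np.atleast_2d(np.array(uv,float))
    d=(uv-[K[0,2],K[1,2]])/[K[0,0],K[1,1]]; s=d.copy()
    for _ in range(20): s=d/(1+k1*(s**2).sum(1,keepdims=True))
    r=np.c_[s,np.ones(len(s))]@C[:3,:3].T
    t=(z-C[2,3])/r[:,2]
    return C[:3,3]+r*t[:,None]
def w2px(c,P):
    K,k1,C=c; P=np.atleast_2d(np.array(P,float)); q=(P-C[:3,3])@C[:3,:3]; s=q[:,:2]/q[:,2:]
    s=s*(1+k1*(s**2).sum(1,keepdims=True)); return s*[K[0,0],K[1,1]]+[K[0,2],K[1,2]]
def snap(name,fn=None):
    c=cam(name); im=viewer.camera(name)
    if fn: cv2.imwrite("pics/"+fn,im)
    return c,im
def delta(target_xy,z=None,yaw_y=None):
    """shift in tool mm and roll deg so that tool y axis lies along world angle yaw_y (mod 180)"""
    o,p,Rt=pose(); t=np.array([*target_xy,p[2] if z is None else z])
    sh=Rt.T@(t-p)*1000; roll=0
    if yaw_y is not None:
        a=np.arctan2(Rt[1,1],Rt[0,1]); d=(yaw_y-a+np.pi/2)%np.pi-np.pi/2; roll=-np.degrees(d)
    return np.round(sh,1),round(roll,1),round(float(o["q"][5]),2)
E
python3 - <<'E'
from h import *
for n in ("scene","top"):
    c,im=snap(n,n+"0.png")
    print(n,im.shape,c[2].round(3).tolist(),c[0].tolist(),c[1])
    if n=="top":
        for t in "jig plate rest last tray mat tin0 tin1 tin2 tin3 tin4 brush polish hammer last_grip pin_l".split():
            print(t,[(x["bbox"],round(x["p"],2)) for x in viewer.recognise(n,t)[:3]])
o,p,Rt=pose();print(p,Rt.round(3).tolist(),o["time"], viewer.camera_info("wrist"))
E
```

```text
scene (480, 640, 3) [[0.78, 0.395, -0.485, 1.063], [0.625, -0.506, 0.595, -0.592], [-0.01, -0.767, -0.641, 0.74], [0.0, 0.0, 0.0, 1.0]] [[482.85533325987177, 0.0, 312.8153442333229], [0.0, 482.85533325987177, 233.43672910787663], [0.0, 0.0, 1.0]] 0.021805456882671766
top (480, 640, 3) [[0.016, -0.995, 0.099, 0.419], [-1.0, -0.017, -0.013, 0.042], [0.015, -0.099, -0.995, 1.611], [0.0, 0.0, 0.0, 1.0]] [[590.1591795310187, 0.0, 324.27847103023754], [0.0, 590.1591795310187, 242.18109315109317], [0.0, 0.0, 1.0]] -0.07212760454892711
jig [([298.6, 216.7, 98.3, 48.6], 0.9)]
plate [([441.0, 202.2, 71.6, 68.3], 0.79)]
rest [([443.9, 234.0, 40.2, 33.6], 0.57)]
last [([340.0, 199.6, 26.8, 79.7], 0.95)]
tray [([387.6, 271.4, 107.1, 105.2], 0.56)]
mat [([140.9, 200.8, 162.6, 164.3], 0.73)]
tin0 [([202.7, 229.3, 40.0, 47.6], 0.76), ([147.8, 241.8, 39.7, 36.2], 0.62), ([206.4, 306.0, 39.5, 47.9], 0.55)]
tin1 [([202.7, 229.3, 40.0, 47.6], 0.76), ([147.8, 241.8, 39.7, 36.2], 0.62), ([206.4, 306.0, 39.5, 47.9], 0.55)]
tin2 [([202.7, 229.3, 40.0, 47.6], 0.76), ([147.8, 241.8, 39.7, 36.2], 0.62), ([206.
[... 510 characters left out ...]

pin_l [([298.7, 212.2, 93.8, 55.5], 0.81)]
[ 0.16359956 -0.60319571  0.24158098] [[0.965, 0.262, 0.0], [0.262, -0.965, -0.0], [0.0, 0.0, -1.0]] 0.9 {'intrinsics': array([[366.46868516,   0.        , 318.05717425],
       [  0.        , 366.46868516, 240.00210272],
       [  0.        ,   0.        ,   1.        ]]), 'k1': -0.07167202980140373, 'hand_eye': array([[-1.77223746e-04, -9.57689776e-01, -2.87802469e-01,
         7.99936821e-02],
       [ 9.99999596e-01,  8.37677478e-05, -8.94527386e-04,
        -4.59606042e-04],
       [ 8.80788297e-04, -2.87802511e-01,  9.57689375e-01,
        -1.43377134e-01],
       [ 0.00000000e+00,  0.00000000e+00,  0.00000000e+00,
         1.00000000e+00]])}
```

View pics/top0.png

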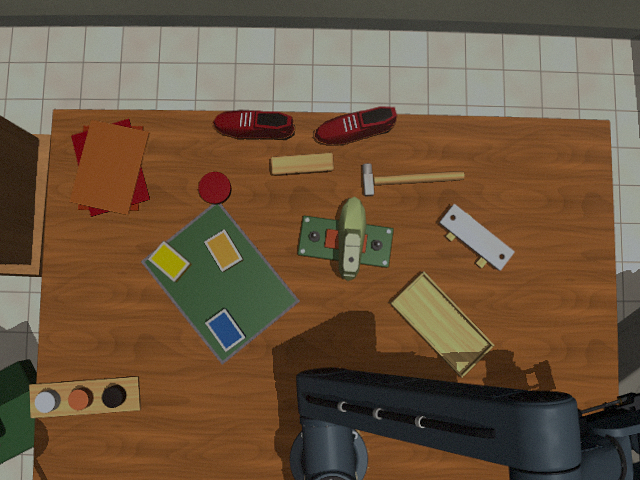

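View pics/scene0.png

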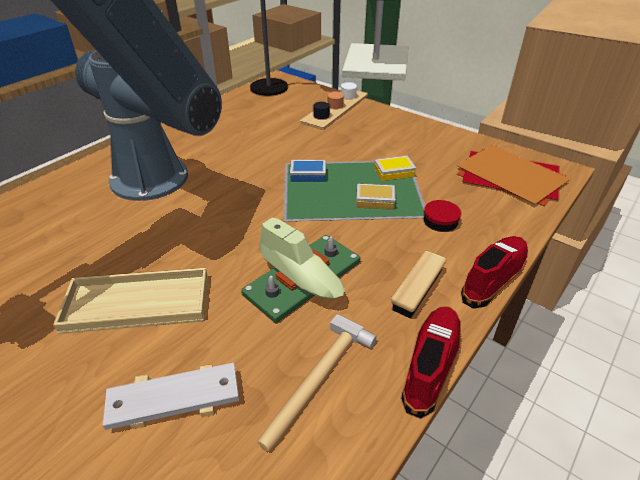

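Both pictures show three tins: yellow at (169,261), brass (223,250) and blue (224,329). The last stands on the jig at about (350,240), with the plate at (477,236) and the tray at (441,323). I'll convert these pixels to coarse world positions next.

```bash
python3 - <<'E'
from h import *
c=cam("top")
def s(n,uv,z): 
    P=px2w(c,uv,z)[:,:2]; print(n,P.round(3).tolist(),"mean",P.mean(0).round(3)); return P
ang=lambda a,b: round(np.degrees(np.arctan2(b[1]-a[1],b[0]-a[0])),1)
P=s("plate holes",[(453,214),(502,257)],.03); print(ang(*P))
P=s("tray",[(425,272),(494,345),(462,376),(390,300)],.028); print(ang(P[0],P[1]),ang(P[3],P[2]))
P=s("jig base",[(303,216),(393,226),(390,268),(298,257)],.02); print(ang(P[1],P[0]),ang(P[2],P[3]))
P=s("last anke top/toe",[(351,255)],.121); s("toe",[(352,199)],.05)
s("tins",[(169,259),(223,248),(225,328)],.032)
s("polish,hammer,brush",[(214,187),(368,180),(465,176),(301,163)],.03)
print(delta((0.37,0)))
im=cv2.imread("pics/top0.png")
cv2.imwrite("pics/c0.png",cv2.resize(im[180:390,290:530],None,fx=3,fy=2.8,interpolation=cv2.INTER_CUBIC))
E
```

```text
plate holes [[0.661, -0.328], [0.545, -0.462]] mean [ 0.603 -0.395]
-130.7
tray [[0.501, -0.251], [0.308, -0.438], [0.225, -0.351], [0.425, -0.157]] mean [ 0.365 -0.3  ]
-135.9 -135.8
jig base [[0.649, 0.08], [0.626, -0.165], [0.511, -0.158], [0.537, 0.092]] mean [ 0.581 -0.038]
84.6 84.1
last anke top/toe [[0.537, -0.046]] mean [ 0.537 -0.046]
toe [[0.693, -0.051]] mean [ 0.693 -0.051]
tins [[0.525, 0.438], [0.557, 0.293], [0.344, 0.281]] mean [0.475 0.337]
polish,hammer,brush [[0.723, 0.324], [0.75, -0.095], [0.767, -0.362], [0.794, 0.088]] mean [ 0.758 -0.011]
(array([ 357.1, -528.2,   -0. ]), 0, -0.18)
```

View pics/c0.png

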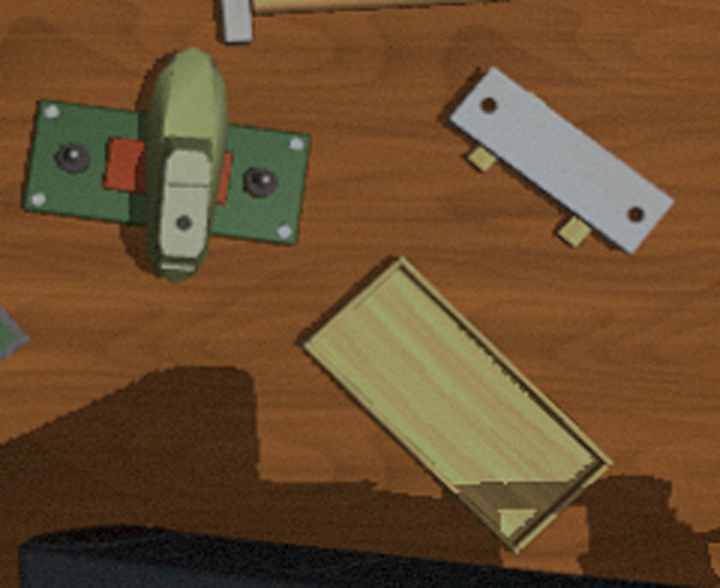

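The crop confirms the layout. The last's axis points at about -4°, the jig's y axis at about 84.5°, the tray lies at 44° and the plate at 49°. I'll move above the last and refine with the wrist camera.

```bash
python3 -m creep '[{"translation":[32,-27,0],"roll":0,"gripper":87},{"translation":[64,-55,0],"roll":0,"gripper":87},{"translation":[96,-82,0],"roll":0,"gripper":87},{"translation":[127,-110,0],"roll":0,"gripper":87},{"translation":[159,-137,0],"roll":0,"gripper":87}]'
python3 -m creep '[{"translation":[32,-27,0],"roll":0,"gripper":87},{"translation":[64,-55,0],"roll":0,"gripper":87},{"translation":[96,-82,0],"roll":0,"gripper":87},{"translation":[127,-110,0],"roll":0,"gripper":87},{"translation":[159,-137,0],"roll":0,"gripper":87}]'
python3 -m creep '[{"translation":[32,-27,0],"roll":0,"gripper":87},{"translation":[64,-55,0],"roll":0,"gripper":87},{"translation":[96,-82,0],"roll":0,"gripper":87},{"translation":[127,-110,0],"roll":0,"gripper":87},{"translation":[159,-137,0],"roll":0,"gripper":87}]'
python3 -m creep '[{"translation":[16,-14,0],"roll":5,"gripper":87},{"translation":[32,-28,0],"roll":11,"gripper":87},{"translation":[32,-28,0],"roll":19,"gripper":87},{"translation":[32,-28,0],"roll":19,"gripper":87},{"translation":[32,-28,0],"roll":19,"gripper":87}]'
python3 - <<'E'
from h import *
c,im=snap("wrist","w0.png")
o,p,Rt=pose(); print(o["time"],p,Rt.round(3).tolist(),o["q"])
for n,P in dict(jig=(.581,-.038,.02),ank=(.54,-.046,.121)).items(): print(n,w2px(c,P).round(0))
E
```

```text
time: 1.32
position: [0.2809, -0.429, 0.2416]
tool_rot: [0.991, 0.132, 0.0, 0.0]
ft_force: [0.6, -0.4, -0.8]
grip_width: 0.087
grip_force: 0.0
time: 1.73
position: [0.3977, -0.2563, 0.2418]
tool_rot: [0.991, 0.132, 0.0, 0.0]
ft_force: [1.3, -0.4, 0.3]
grip_width: 0.0871
grip_force: 0.0
time: 2.15
position: [0.5145, -0.0835, 0.2418]
tool_rot: [0.991, 0.132, 0.0, 0.0]
ft_force: [-0.1, -0.8, 0.2]
grip_width: 0.0871
grip_force: 0.0
time: 2.57
position: [0.5372, -0.0499, 0.2415]
tool_rot: [0.999, -0.032, -0.0, 0.0]
ft_force: [-0.7, 0.4, 0.8]
grip_width: 0.0867
grip_force: 0.0
2.6167 [ 0.53703282 -0.05034954  0.24152709] [[0.998, -0.064, -0.0], [-0.064, -0.998, -0.0], [-0.0, 0.0, -1.0]] [-3.00633407e-01  4.12727420e-01  1.64744687e+00 -2.46500352e-04
  1.08171380e+00  1.33453120e+00]
jig [[304. 169.]]
ank [[314. 237.]]
```

View pics/w0.png

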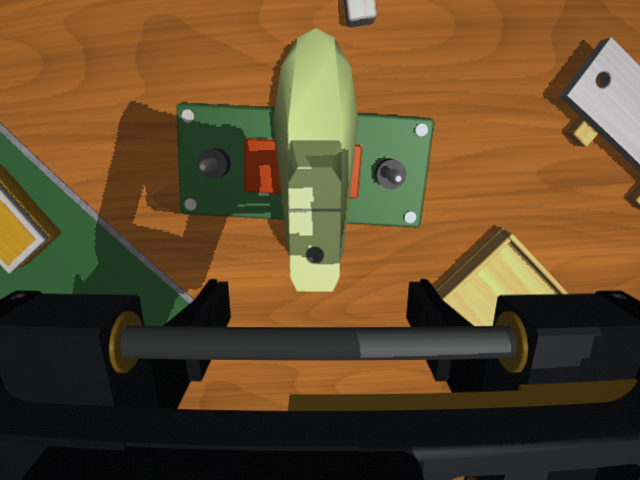

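The wrist picture shows the ankle top centred near column 316 (width 289–345), with the toe at (317,28). The pins are at (213,163) and (391,173), and the jig base corners at (179,103), (434,119), (419,227) and (178,213).

```bash
python3 - <<'E'
from h import *
c=cam("wrist")
P=px2w(c,[(179,103),(434,119),(419,227),(178,213)],.02);print("jig",P[:,:2].round(4).tolist(),P.mean(0).round(4),np.degrees(np.arctan2(*(P[0]-P[1])[[1,0]])),np.degrees(np.arctan2(*(P[3]-P[2])[[1,0]])))
P=px2w(c,[(188,116),(421,130),(410,217),(190,204)],.02);print("screws",P[:,:2].round(4).tolist(),P.mean(0).round(4),np.degrees(np.arctan2(*(P[0]-P[1])[[1,0]])),np.degrees(np.arctan2(*(P[3]-P[2])[[1,0]])))
print("pins at boss", px2w(c,[(213,163),(391,173)],.036).round(4).tolist())
print("pins tip", px2w(c,[(213,163),(398,178)],.066).round(4).tolist())
print("ankle", px2w(c,[(289,208),(345,208),(316,182),(315,255),(316,265),(316,291)],.121).round(4).tolist())
print("toe", px2w(c,[(317,28)],.05).round(4).tolist())
E
```

```text
jig [[0.6517, 0.076], [0.6209, -0.1662], [0.5144, -0.1525], [0.5453, 0.0945]] [ 0.5831 -0.0371  0.02  ] 82.76129449189649 82.87206104035367
screws [[0.6391, 0.0691], [0.6113, -0.1537], [0.5256, -0.1431], [0.5538, 0.0804]] [ 0.5825 -0.0368  0.02  ] 82.88385459429095 82.82854474166187
pins at boss [[0.594, 0.0463, 0.036], [0.5736, -0.121, 0.036]]
pins tip [[0.5959, 0.0376, 0.066], [0.5726, -0.1213, 0.066]]
ankle [[0.5633, -0.0298, 0.121], [0.5607, -0.0708, 0.121], [0.581, -0.0508, 0.121], [0.5257, -0.0464, 0.121], [0.5176, -0.0466, 0.121], [0.4958, -0.0451, 0.121]]
toe [[0.6997, -0.059, 0.05]]
```

```bash
python3 -m creep '[{"translation":[5,-1.5,30],"roll":0,"gripper":87},{"translation":[5,-1.5,60],"roll":0,"gripper":87},{"translation":[5,-1.5,90],"roll":0,"gripper":87},{"translation":[5,-1.5,118],"roll":0,"gripper":87},{"translation":[5,-1.5,137],"roll":0,"gripper":87}]'
python3 -m creep '[{"translation":[0,0,0],"roll":0,"gripper":20},{"translation":[0,0,0],"roll":0,"gripper":20},{"translation":[0,0,0],"roll":0,"gripper":20},{"translation":[0,0,0],"roll":0,"gripper":20},{"translation":[0,0,0],"roll":0,"gripper":20}]' 30
python3 -m creep '[{"translation":[0,0,0],"roll":0,"gripper":20},{"translation":[0,0,0],"roll":0,"gripper":20},{"translation":[0,0,0],"roll":0,"gripper":20}]' 30
```

```text
time: 3.03
position: [0.5408, -0.0497, 0.1023]
tool_rot: [0.999, -0.033, -0.002, -0.0]
ft_force: [0.1, -1.2, -0.3]
grip_width: 0.0871
grip_force: 0.0
time: 3.45
position: [0.5434, -0.0494, 0.1062]
tool_rot: [0.999, -0.033, 0.002, 0.0]
ft_force: [-0.1, -1.2, -0.5]
grip_width: 0.0613
grip_force: 0.0
time: 3.7
position: [0.5424, -0.0486, 0.1052]
tool_rot: [0.999, -0.033, 0.0, -0.0]
ft_force: [-0.9, 1.4, 3.7]
grip_width: 0.0431
grip_force: 30.0
```

```bash
python3 -m creep '[{"translation":[0,0,0],"roll":0,"gripper":20},{"translation":[0,0,0],"roll":0,"gripper":20},{"translation":[0,0,-5],"roll":0,"gripper":20},{"translation":[0,0,-15],"roll":0,"gripper":20},{"translation":[0,0,-30],"roll":0,"gripper":20}]'
python3 -m creep '[{"translation":[0,0,-20],"roll":0,"gripper":20},{"translation":[0,0,-40],"roll":0,"gripper":20},{"translation":[0,0,-60],"roll":0,"gripper":20},{"translation":[0,0,-75],"roll":0,"gripper":20},{"translation":[0,0,-80],"roll":0,"gripper":20}]'
python3 - <<'E'
from h import *
snap("wrist","w1.png"); print(delta((.335,-.329),yaw_y=np.radians(134.2)))
E
```

```text
time: 4.12
position: [0.5408, -0.0487, 0.1336]
tool_rot: [0.999, -0.033, -0.002, -0.0]
ft_force: [-0.3, -1.1, -4.1]
grip_width: 0.0432
grip_force: 29.7
time: 4.53
position: [0.5434, -0.0494, 0.2171]
tool_rot: [0.999, -0.033, 0.002, 0.001]
ft_force: [1.3, -0.3, -3.4]
grip_width: 0.0434
grip_force: 29.7
(array([-189.2,  292.9,   -0.4]), np.float64(-48.0), 1.34)
```

View pics/w1.png

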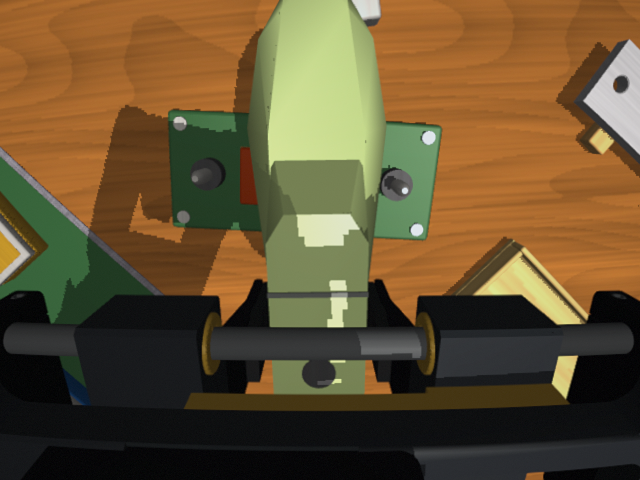

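The last is held straight and clear of the jig. Next I carry it to the tray.

```bash
python3 -m creep '[{"translation":[-10,15,0],"roll":0,"gripper":20},{"translation":[-25,40,0],"roll":0,"gripper":20},{"translation":[-43,67,0],"roll":0,"gripper":20},{"translation":[-61,94,0],"roll":0,"gripper":20},{"translation":[-79,122,0],"roll":0,"gripper":20}]'
python3 -m creep '[{"translation":[-18,27,0],"roll":0,"gripper":20},{"translation":[-36,55,0],"roll":0,"gripper":20},{"translation":[-54,82,0],"roll":0,"gripper":20},{"translation":[-72,110,0],"roll":0,"gripper":20},{"translation":[-87,135,0],"roll":0,"gripper":20}]'
python3 -m creep '[{"translation":[-15,23,0],"roll":-3,"gripper":20},{"translation":[-23,36,0],"roll":-8,"gripper":20},{"translation":[-23,36,0],"roll":-14,"gripper":20},{"translation":[-23,36,0],"roll":-20,"gripper":20},{"translation":[-23,36,0],"roll":-26,"gripper":20}]'
python3 -m creep '[{"translation":[0,0,0],"roll":-6,"gripper":20},{"translation":[0,0,0],"roll":-12,"gripper":20},{"translation":[0,0,0],"roll":-18,"gripper":20},{"translation":[0,0,0],"roll":-22,"gripper":20},{"translation":[0,0,0],"roll":-22,"gripper":20}]'
python3 - <<'E'
from h import *
snap("wrist"); print(delta((.335,-.329),yaw_y=np.radians(134.2))); snap("wrist","w2.png");o,p,Rt=pose();print(p,Rt.round(3).tolist())
E
```

```text
time: 5.0
position: [0.4536, -0.1656, 0.2134]
tool_rot: [0.999, -0.033, -0.001, -0.001]
ft_force: [0.2, -1.9, -3.4]
grip_width: 0.0433
grip_force: 29.7
time: 5.42
position: [0.3575, -0.295, 0.2136]
tool_rot: [0.999, -0.034, -0.001, -0.001]
ft_force: [-0.0, 0.2, -3.9]
grip_width: 0.0432
grip_force: 29.7
time: 5.83
position: [0.3332, -0.3286, 0.2135]
tool_rot: [0.981, 0.194, -0.001, -0.001]
ft_force: [-0.2, -0.1, -4.2]
grip_width: 0.0433
grip_force: 29.7
time: 6.25
position: [0.3336, -0.3281, 0.2136]
tool_rot: [0.926, 0.377, -0.0, -0.001]
ft_force: [0.1, -0.2, -2.8]
grip_width: 0.0434
grip_force: 29.7
(array([ 0.3,  1.4, -0. ]), np.float64(-0.1), -0.21)
[ 0.33391935 -0.32833044  0.21388953] [[0.719, 0.695, -0.001], [0.695, -0.719, 0.001], [0.0, -0.001, -1.0]]
```

View pics/w2.png

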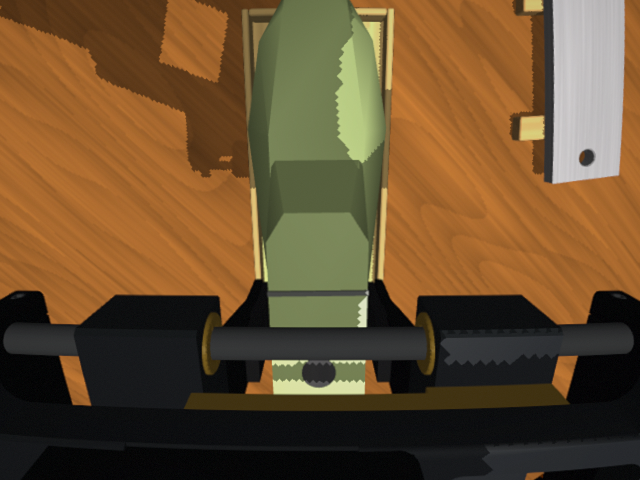

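The last hangs centrally over the tray: walls at columns 245 and 393, the far wall at row 11, and the last's centreline at about 318. I'll check the lengthwise fit from the far corners.

```bash
python3 - <<'E'
from h import *
c=cam("wrist"); o,p,Rt=pose()
for z in (.028,):
  P=px2w(c,[(244,11),(394,11),(258,280),(383,280)],z); print(((P-p)@Rt*1000).round(1).tolist())
E
```

```text
[[175.7, -60.5, 186.0], [175.6, 61.4, 185.8], [-59.3, -58.7, 186.0], [-59.3, 62.9, 185.8]]
```

```bash
python3 -m creep '[{"translation":[-3,1.5,15],"roll":0,"gripper":20},{"translation":[-3,1.5,40],"roll":0,"gripper":20},{"translation":[-3,1.5,65],"roll":0,"gripper":20},{"translation":[-3,1.5,90],"roll":0,"gripper":20},{"translation":[-3,1.5,110],"roll":0,"gripper":20}]'
python3 -m creep '[{"translation":[0,0,10],"roll":0,"gripper":20},{"translation":[0,0,18],"roll":0,"gripper":20},{"translation":[0,0,24],"roll":0,"gripper":20},{"translation":[0,0,27],"roll":0,"gripper":20},{"translation":[0,0,28],"roll":0,"gripper":20}]'
python3 -m creep '[{"translation":[0,0,0],"roll":0,"gripper":20},{"translation":[0,0,0],"roll":0,"gripper":20}]'
```

```text
time: 6.77
position: [0.3329, -0.3316, 0.103]
tool_rot: [0.927, 0.375, -0.0, -0.0]
ft_force: [-0.5, 0.4, -3.1]
grip_width: 0.0435
grip_force: 29.7
time: 7.18
position: [0.3332, -0.3323, 0.0766]
tool_rot: [0.927, 0.376, -0.0, 0.0]
ft_force: [-1.3, 0.4, -1.9]
grip_width: 0.0431
grip_force: 29.8
time: 7.35
position: [0.3333, -0.3321, 0.0772]
tool_rot: [0.927, 0.376, 0.0, 0.001]
ft_force: [-1.1, 0.1, -1.6]
grip_width: 0.0432
grip_force: 29.8
```

```bash
python3 -m creep '[{"translation":[0,0,1],"roll":0,"gripper":20},{"translation":[0,0,2],"roll":0,"gripper":20},{"translation":[0,0,2],"roll":0,"gripper":20}]'
python3 -m creep '[{"translation":[0,0,0],"roll":0,"gripper":87},{"translation":[0,0,0],"roll":0,"gripper":87},{"translation":[0,0,0],"roll":0,"gripper":87},{"translation":[0,0,0],"roll":0,"gripper":87},{"translation":[0,0,0],"roll":0,"gripper":87}]'
python3 -m creep '[{"translation":[0,0,0],"roll":0,"gripper":87},{"translation":[0,0,-20],"roll":0,"gripper":87},{"translation":[0,0,-60],"roll":0,"gripper":87},{"translation":[0,0,-100],"roll":0,"gripper":87},{"translation":[0,0,-135],"roll":0,"gripper":87}]'
python3 - <<'E'
from h import *
snap("wrist","w3.png"); print(delta((.603-.04,-.395+.03),yaw_y=np.radians(-40.7)))
E
```

```text
time: 7.6
position: [0.3334, -0.3325, 0.0754]
tool_rot: [0.927, 0.376, 0.0, 0.001]
ft_force: [-1.3, 0.3, 4.7]
grip_width: 0.0432
grip_force: 30.0
time: 8.02
position: [0.3332, -0.3318, 0.0745]
tool_rot: [0.927, 0.376, 0.0, -0.0]
ft_force: [-0.2, 0.0, 0.1]
grip_width: 0.0685
grip_force: 0.0
time: 8.43
position: [0.333, -0.3316, 0.2112]
tool_rot: [0.927, 0.376, 0.0, -0.0]
ft_force: [-0.2, -0.3, -0.8]
grip_width: 0.0867
grip_force: 0.0
(array([142.2, 180.2,   1.9]), np.float64(-5.1), -0.22)
```

View pics/w3.png

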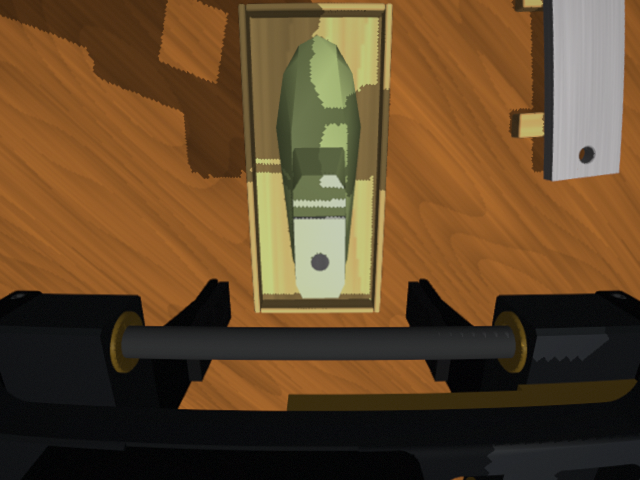

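The last stands upright in the tray, centred (column 318, rows 40–298 inside the walls). Now I go to the plate.

```bash
python3 -m creep '[{"translation":[14,34,0],"roll":0,"gripper":87},{"translation":[28,67,0],"roll":0,"gripper":87},{"translation":[42,100,0],"roll":0,"gripper":87},{"translation":[56,133,0],"roll":0,"gripper":87},{"translation":[70,166,0],"roll":0,"gripper":87}]'
python3 -m creep '[{"translation":[15,36,0],"roll":-2,"gripper":87},{"translation":[30,71,0],"roll":-5,"gripper":87},{"translation":[30,71,0],"roll":-5,"gripper":87},{"translation":[30,71,0],"roll":-5,"gripper":87},{"translation":[30,71,0],"roll":-5,"gripper":87}]'
python3 - <<'E'
from h import *
c,im=snap("wrist","w4.png");o,p,Rt=pose();print(o["time"],p,Rt.round(3).tolist())
E
```

```text
time: 8.9
position: [0.5004, -0.4024, 0.2092]
tool_rot: [0.927, 0.376, -0.0, -0.0]
ft_force: [0.8, -0.8, -1.1]
grip_width: 0.0867
grip_force: 0.0
time: 9.32
position: [0.5691, -0.4312, 0.2082]
tool_rot: [0.909, 0.416, -0.001, -0.002]
ft_force: [0.1, 0.9, 0.9]
grip_width: 0.0872
grip_force: 0.0
9.3667 [ 0.56863974 -0.43120763  0.20862938] [[0.654, 0.756, -0.002], [0.756, -0.654, 0.002], [0.0, -0.003, -1.0]]
```

View pics/w4.png

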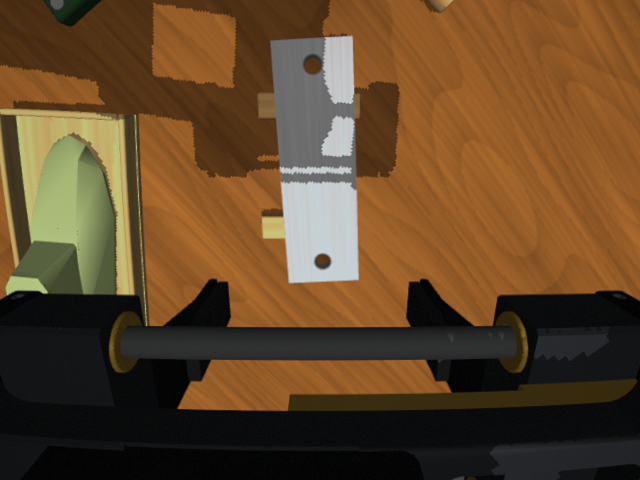

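The plate corners are at (271,40), (352,36), (358,280) and (289,283), with holes at (313,64) and (322,262).

```bash
python3 - <<'E'
from h import *
c=cam("wrist");o,p,Rt=pose()
P=px2w(c,[(271,40),(352,36),(358,280),(289,283)],.03); H=px2w(c,[(313,64),(322,262)],.03)
print(P.mean(0),H.mean(0), [np.linalg.norm(P[i]-P[(i+1)%4]).round(4) for i in range(4)], np.linalg.norm(H[0]-H[1]))
d=H[0]-H[1]; e=P[0]+P[1]-P[2]-P[3]; a=np.degrees(np.arctan2(d[1],d[0])); print(a,np.degrees(np.arctan2(e[1],e[0])))
m=(P.mean(0)+H.mean(0))/2; print(m, delta(m[:2],.028,np.radians(a-90)))
E
```

```text
[ 0.59920978 -0.39461349  0.03      ] [ 0.59907088 -0.39459546  0.03      ] [np.float64(0.0652), np.float64(0.2108), np.float64(0.0657), np.float64(0.2111)] 0.17121185346651763
51.74597097763501 51.97438463053416
[ 0.59914033 -0.39460447  0.03      ] (array([ 47.6,  -0.3, 180.6]), np.float64(-2.6), -0.09)
```

```bash
python3 -m creep '[{"translation":[24,0,20],"roll":-1.5,"gripper":87},{"translation":[47.6,-0.3,50],"roll":-2.8,"gripper":87},{"translation":[47.6,-0.3,85],"roll":-2.8,"gripper":87},{"translation":[47.6,-0.3,110],"roll":-2.8,"gripper":87},{"translation":[47.6,-0.3,125],"roll":-2.8,"gripper":87}]'
python3 - <<'E'
from h import *
print(delta((.5991,-.3946),.028,np.radians(51.85-90)))
E
```

```text
time: 9.78
position: [0.598, -0.3934, 0.0813]
tool_rot: [0.899, 0.438, -0.001, -0.003]
ft_force: [-0.3, -0.4, 0.6]
grip_width: 0.0872
grip_force: 0.0
(array([-0.2,  2. , 53.3]), np.float64(0.1), -0.07)
```

```bash
python3 -m creep '[{"translation":[0,1,15],"roll":0,"gripper":87},{"translation":[0,1,30],"roll":0,"gripper":87},{"translation":[0,1,43],"roll":0,"gripper":87},{"translation":[0,1,51],"roll":0,"gripper":87},{"translation":[0,1,53],"roll":0,"gripper":87}]'
python3 -m creep '[{"translation":[0,0,0],"roll":0,"gripper":50},{"translation":[0,0,0],"roll":0,"gripper":50},{"translation":[0,0,0],"roll":0,"gripper":50},{"translation":[0,0,0],"roll":0,"gripper":50},{"translation":[0,0,0],"roll":0,"gripper":50}]' 45
python3 -m creep '[{"translation":[0,0,0],"roll":0,"gripper":50},{"translation":[0,0,0],"roll":0,"gripper":50}]' 
python3 - <<'E'
from h import *
for _ in range(3):
    viewer.camera("wrist"); o,p,Rt=pose(); print(p.round(4),Rt.round(3).tolist(),o["grip_force"])
E
```

```text
time: 10.2
position: [0.6007, -0.3962, 0.03]
tool_rot: [0.899, 0.438, -0.0, -0.001]
ft_force: [0.7, -0.1, -0.3]
grip_width: 0.0873
grip_force: 0.0
time: 10.62
position: [0.6005, -0.3956, 0.0324]
tool_rot: [0.899, 0.438, -0.001, -0.002]
ft_force: [-4.4, 2.4, 6.0]
grip_width: 0.0654
grip_force: 45.0
time: 10.78
position: [0.6005, -0.3956, 0.0324]
tool_rot: [0.899, 0.438, -0.001, -0.002]
ft_force: [-3.2, 2.9, 6.3]
grip_width: 0.0652
grip_force: 45.0
[ 0.6006 -0.3956  0.0324] [[0.616, 0.788, -0.003], [0.788, -0.616, 0.002], [-0.0, -0.003, -1.0]] 45.00158250331879
[ 0.6006 -0.3956  0.0324] [[0.616, 0.788, -0.003], [0.788, -0.616, 0.002], [-0.0, -0.003, -1.0]] 45.001569986343384
[ 0.6005 -0.3956  0.0324] [[0.616, 0.788, -0.003], [0.788, -0.616, 0.002], [-0.0, -0.003, -1.0]] 45.00167191028595
```

```bash
python3 -m creep '[{"translation":[0,0,-4],"roll":0,"gripper":50},{"translation":[0,0,-12],"roll":0,"gripper":50},{"translation":[0,0,-25],"roll":0,"gripper":50},{"translation":[0,0,-40],"roll":0,"gripper":50},{"translation":[0,0,-55],"roll":0,"gripper":50}]' 50
python3 -m creep '[{"translation":[0,0,-15],"roll":0,"gripper":50},{"translation":[0,0,-30],"roll":0,"gripper":50},{"translation":[0,0,-45],"roll":0,"gripper":50},{"translation":[0,0,-56],"roll":0,"gripper":50},{"translation":[0,0,-60],"roll":0,"gripper":50}]'
python3 - <<'E'
from h import *
snap("wrist","w5.png"); print(delta((.5828,-.037),yaw_y=np.radians(82.85-90)))
E
```

```text
time: 11.35
position: [0.6021, -0.3969, 0.0881]
tool_rot: [0.899, 0.438, 0.0, 0.001]
ft_force: [0.6, -0.4, -3.0]
grip_width: 0.0652
grip_force: 50.0
time: 11.77
position: [0.6031, -0.3978, 0.1506]
tool_rot: [0.899, 0.438, 0.001, 0.003]
ft_force: [-0.5, 1.0, -3.7]
grip_width: 0.0654
grip_force: 50.0
(array([ 271.7, -238. ,   -1.4]), np.float64(-30.9), -0.07)
```

View pics/w5.png

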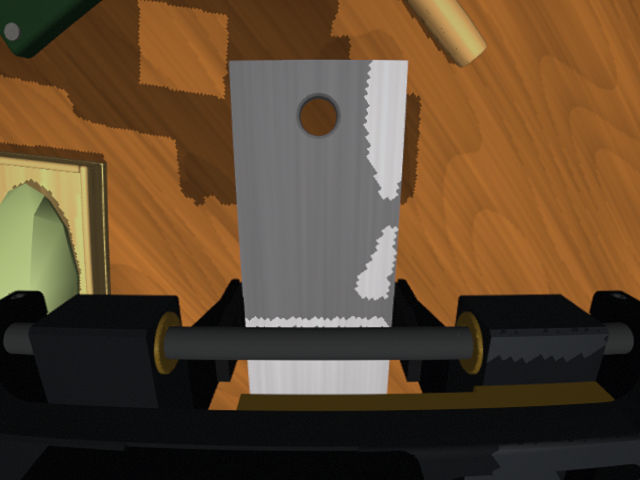

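The plate is held level, with its front hole at (319,115). I carry it over to the jig.

```bash
python3 -m creep '[{"translation":[10,-9,0],"roll":0,"gripper":50},{"translation":[25,-22,0],"roll":0,"gripper":50},{"translation":[45,-39,0],"roll":0,"gripper":50},{"translation":[67,-58,0],"roll":0,"gripper":50},{"translation":[90,-79,0],"roll":0,"gripper":50}]'
python3 -m creep '[{"translation":[22,-19,0],"roll":0,"gripper":50},{"translation":[44,-38,0],"roll":0,"gripper":50},{"translation":[66,-57,0],"roll":0,"gripper":50},{"translation":[88,-76,0],"roll":0,"gripper":50},{"translation":[108,-94,0],"roll":0,"gripper":50}]'
python3 -m creep '[{"translation":[20,-18,0],"roll":0,"gripper":50},{"translation":[38,-34,0],"roll":0,"gripper":50},{"translation":[52,-46,0],"roll":0,"gripper":50},{"translation":[62,-54,0],"roll":0,"gripper":50},{"translation":[68,-60,0],"roll":0,"gripper":50}]'
python3 -m creep '[{"translation":[0,0,0],"roll":-2,"gripper":50},{"translation":[0,0,0],"roll":-6,"gripper":50},{"translation":[0,0,0],"roll":-11,"gripper":50},{"translation":[0,0,0],"roll":-16,"gripper":50},{"translation":[0,0,0],"roll":-20,"gripper":50}]'
python3 -m creep '[{"translation":[0,0,0],"roll":-4,"gripper":50},{"translation":[0,0,0],"roll":-8,"gripper":50},{"translation":[0,0,0],"roll":-11,"gripper":50},{"translation":[0,0,0],"roll":-11,"gripper":50},{"translation":[0,0,0],"roll":-11,"gripper":50}]'
python3 - <<'E'
from h import *
c,im=snap("wrist","w6.png"); print(delta((.5828,-.037),yaw_y=np.radians(82.85-90)));o,p,Rt=pose();print(o["time"],p,Rt.round(3).tolist(),o["ft_force"])
E
```

```text
time: 12.23
position: [0.5938, -0.275, 0.1452]
tool_rot: [0.899, 0.438, -0.0, -0.001]
ft_force: [0.8, 0.1, -3.9]
grip_width: 0.0653
grip_force: 50.0
time: 12.65
position: [0.5858, -0.1309, 0.1455]
tool_rot: [0.899, 0.438, -0.001, -0.002]
ft_force: [0.3, -0.6, -2.8]
grip_width: 0.0653
grip_force: 50.0
time: 13.07
position: [0.581, -0.0412, 0.1459]
tool_rot: [0.899, 0.439, -0.001, -0.001]
ft_force: [-0.1, -0.5, -4.2]
grip_width: 0.0657
grip_force: 50.0
time: 13.48
position: [0.5818, -0.0439, 0.1462]
tool_rot: [0.808, 0.589, -0.0, -0.0]
ft_force: [0.0, -0.2, -3.2]
grip_width: 0.0654
grip_force: 50.0
time: 13.9
position: [0.5819, -0.0439, 0.1463]
tool_rot: [0.75, 0.662, -0.0, -0.0]
ft_force: [0.4, 0.0, -4.2]
grip_width: 0.0652
grip_force: 50.0
(array([ 6.9,  0.1, -0. ]), np.float64(0.0), -0.14)
13.95 [ 0.5818971  -0.04379916  0.14633197] [[0.124, 0.992, -0.0], [0.992, -0.124, 0.0], [-0.0, -0.0, -1.0]] [ 0.52881169 -0.0048121  -3.14444513]
```

View pics/w6.png

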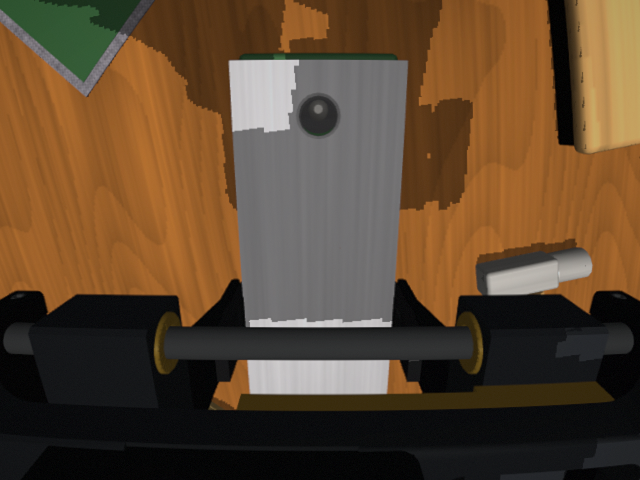

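The pin tip shows through the front hole at about (318,107), and the hole is centred at (319,115). I'll refine both by fitting circles.

```bash
python3 - <<'E'
from h import *
c=cam("wrist");o,p,Rt=pose()
im=cv2.imread("pics/w6.png"); 
print("hole from w5/w6 px (319,115):",((px2w(c,[(319,115)],p[2]-.0024)-p)@Rt*1000).round(1))
t=px2w(c,[(318,107)],.066)[0]; print("pin tip",t, ((t-p)@Rt*1000).round(1))
# predicted pin tips from jig estimate
d=np.radians(82.85); J=np.array([.5828,-.037]); 
for s in(1,-1):
    P=np.r_[J+s*.085*np.array([np.cos(d),np.sin(d)]),.066]; print(P.round(4),w2px(c,P).round(1))
cv2.imwrite("pics/c6.png",cv2.resize(im[50:150,230:410],None,fx=4,fy=4,interpolation=cv2.INTER_CUBIC))
E
```

```text
hole from w5/w6 px (319,115): [[85.7  1.   2.4]]
pin tip [0.5939647  0.04877978 0.066     ] [93.4  0.5 80.3]
[0.5934 0.0473 0.066 ] [[317.3 109.7]]
[ 0.5722 -0.1213  0.066 ] [[317.4 362.1]]
```

View pics/c6.png

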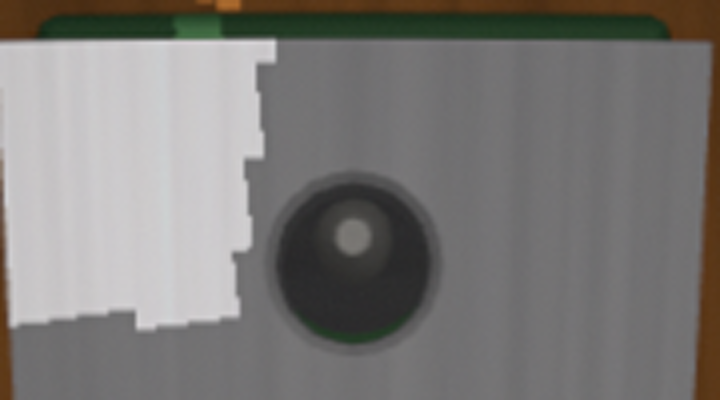

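The crop puts the pin tip at (318.2,109.3) and the hole at (318.5,115.5), which agrees with the jig fit. I move 6.6 mm ahead, go partway down and check again.

```bash
python3 -m creep '[{"translation":[3,0,0],"roll":0,"gripper":50},{"translation":[6.6,0.2,10],"roll":0,"gripper":50},{"translation":[6.6,0.2,25],"roll":0,"gripper":50},{"translation":[6.6,0.2,40],"roll":0,"gripper":50},{"translation":[6.6,0.2,50],"roll":0,"gripper":50}]'
python3 -m creep '[{"translation":[0,0,0],"roll":0,"gripper":50},{"translation":[0,0,3],"roll":0,"gripper":50},{"translation":[0,0,5],"roll":0,"gripper":50},{"translation":[0,0,5],"roll":0,"gripper":50}]'
python3 - <<'E'
from h import *
c,im=snap("wrist");o,p,Rt=pose();print(p,Rt.round(3).tolist(),delta((.5828,-.037),.0524,np.radians(82.85-90)))
cv2.imwrite("pics/c7.png",cv2.resize(im[50:150,230:410],None,fx=4,fy=4,interpolation=cv2.INTER_CUBIC))
E
```

```text
time: 14.37
position: [0.5822, -0.0363, 0.0947]
tool_rot: [0.749, 0.662, -0.001, -0.001]
ft_force: [-0.5, 0.4, -3.8]
grip_width: 0.0656
grip_force: 50.0
time: 14.7
position: [0.5834, -0.037, 0.0917]
tool_rot: [0.749, 0.662, 0.0, 0.0]
ft_force: [0.1, -0.4, -4.0]
grip_width: 0.0656
grip_force: 50.0
[ 0.58340475 -0.03704561  0.09194929] [[0.122, 0.992, 0.001], [0.992, -0.122, -0.0], [-0.0, 0.001, -1.0]] (array([-0. , -0.6, 39.5]), np.float64(0.1), -0.13)
```

View pics/c7.png

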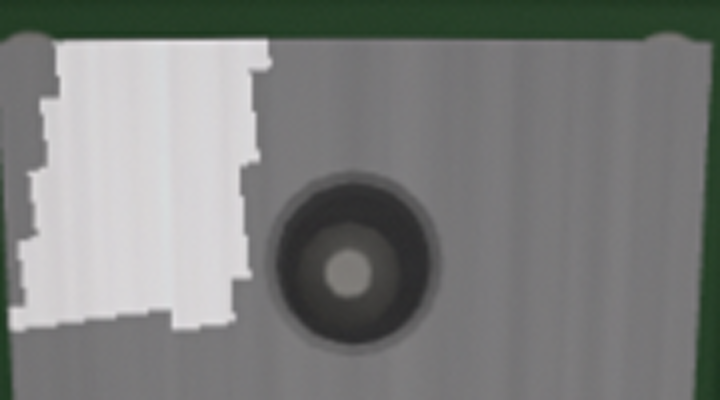

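```bash
python3 - <<'E'
from h import *
c=cam("wrist");o,p,Rt=pose()
print(((px2w(c,[(318.5,115.5)],p[2]-.0024)-p)@Rt*1000).round(2),((px2w(c,[(317.2,118.2)],.066)-p)@Rt*1000).round(2))
E
```

```text
[[85.55  0.76  2.39]] [[85.33  0.2  25.94]]
```

Hole and pin agree to within 0.6 mm, so I lower the plate onto the pins.

```bash
python3 -m creep '[{"translation":[0,-0.4,4],"roll":0,"gripper":50},{"translation":[0,-0.4,8],"roll":0,"gripper":50},{"translation":[0,-0.4,13],"roll":0,"gripper":50},{"translation":[0,-0.4,18],"roll":0,"gripper":50},{"translation":[0,-0.4,20],"roll":0,"gripper":50}]'
python3 -m creep '[{"translation":[0,0,4],"roll":0,"gripper":50},{"translation":[0,0,8],"roll":0,"gripper":50},{"translation":[0,0,12],"roll":0,"gripper":50},{"translation":[0,0,15],"roll":0,"gripper":50},{"translation":[0,0,17],"roll":0,"gripper":50}]'
python3 -m creep '[{"translation":[0,0,0],"roll":0,"gripper":50},{"translation":[0,0,0],"roll":0,"gripper":50}]'
```

```text
time: 15.17
position: [0.5821, -0.0368, 0.0706]
tool_rot: [0.749, 0.662, -0.0, -0.001]
ft_force: [-0.6, 0.1, -3.1]
grip_width: 0.0653
grip_force: 50.0
time: 15.58
position: [0.5825, -0.0369, 0.054]
tool_rot: [0.749, 0.662, -0.0, -0.0]
ft_force: [0.4, 0.0, -3.2]
grip_width: 0.0654
grip_force: 50.0
time: 15.75
position: [0.5826, -0.0369, 0.0544]
tool_rot: [0.749, 0.662, -0.0, -0.0]
ft_force: [-0.1, 0.2, -3.5]
grip_width: 0.0655
grip_force: 50.0
```

```bash
python3 -m creep '[{"translation":[0,0,1],"roll":0,"gripper":50},{"translation":[0,0,2],"roll":0,"gripper":50},{"translation":[0,0,3],"roll":0,"gripper":50},{"translation":[0,0,3],"roll":0,"gripper":50}]'
python3 -m creep '[{"translation":[0,0,0.5],"roll":0,"gripper":50},{"translation":[0,0,0.5],"roll":0,"gripper":50},{"translation":[0,0,0.5],"roll":0,"gripper":50}]'
```

```text
time: 16.08
position: [0.5829, -0.037, 0.0525]
tool_rot: [0.749, 0.662, 0.0, 0.0]
ft_force: [-1.4, 0.1, 3.8]
grip_width: 0.0657
grip_force: 50.0
time: 16.33
position: [0.5829, -0.037, 0.0524]
tool_rot: [0.749, 0.662, 0.0, 0.0]
ft_force: [-1.4, -0.1, 7.3]
grip_width: 0.0657
grip_force: 50.0
```

The plate is seated: z is where I predicted and the force points up. I release it, rise and go to view the tins.

```bash
python3 -m creep '[{"translation":[0,0,-0.5],"roll":0,"gripper":87},{"translation":[0,0,-0.5],"roll":0,"gripper":87},{"translation":[0,0,-0.5],"roll":0,"gripper":87},{"translation":[0,0,-0.5],"roll":0,"gripper":87},{"translation":[0,0,-0.5],"roll":0,"gripper":87}]'
python3 -m creep '[{"translation":[0,0,0],"roll":0,"gripper":87},{"translation":[0,0,-25],"roll":0,"gripper":87},{"translation":[0,0,-60],"roll":0,"gripper":87},{"translation":[0,0,-100],"roll":0,"gripper":87},{"translation":[0,0,-140],"roll":0,"gripper":87}]'
python3 - <<'E'
from h import *
snap("wrist","w8.png")
E
python3 -m creep '[{"translation":[33,-15,-8],"roll":0,"gripper":87},{"translation":[66,-30,-16],"roll":0,"gripper":87},{"translation":[100,-45,-24],"roll":0,"gripper":87},{"translation":[135,-60,-32],"roll":0,"gripper":87},{"translation":[170,-77,-40],"roll":0,"gripper":87}]'
python3 -m creep '[{"translation":[33,-15,0],"roll":0,"gripper":87},{"translation":[66,-30,0],"roll":0,"gripper":87},{"translation":[75,-34,0],"roll":0,"gripper":87},{"translation":[75,-34,0],"roll":0,"gripper":87},{"translation":[75,-34,0],"roll":0,"gripper":87}]'
python3 - <<'E'
from h import *
c,im=snap("wrist","w9.png");o,p,Rt=pose();print(p,Rt.round(3).tolist(),o["q"])
a=cv2.imread("pics/w8.png"); cv2.imwrite("pics/cc.png",np.hstack([cv2.resize(a,(400,300)),cv2.resize(im,(400,300))]))
print([(x["bbox"],round(x["p"],2)) for x in viewer.recognise("wrist","tin0")])
E
```

```text
time: 16.75
position: [0.5828, -0.037, 0.0515]
tool_rot: [0.749, 0.662, 0.0, 0.0]
ft_force: [-0.4, 0.1, 0.5]
grip_width: 0.0855
grip_force: 0.0
time: 17.17
position: [0.5819, -0.0368, 0.1923]
tool_rot: [0.749, 0.662, -0.001, -0.001]
ft_force: [0.8, -0.3, 0.1]
grip_width: 0.0872
grip_force: 0.0
time: 17.63
position: [0.5266, 0.1425, 0.2318]
tool_rot: [0.749, 0.662, 0.0, 0.0]
ft_force: [0.6, 0.9, 0.7]
grip_width: 0.0873
grip_force: 0.0
time: 18.05
position: [0.5024, 0.2198, 0.2313]
tool_rot: [0.749, 0.663, -0.0, 0.0]
ft_force: [0.4, -1.3, -0.4]
grip_width: 0.087
grip_force: 0.0
[0.50286414 0.21899693 0.23132975] [[0.122, 0.992, 0.0], [0.992, -0.122, -0.001], [-0.001, 0.0, -1.0]] [ 2.07391444e-01  4.37630991e-01  1.63687750e+00 -9.55056147e-04
  1.06703400e+00  3.30515461e-01]
[([255.1, 0.0, 80.7, 37.7], 0.81), ([303.2, 71.1, 124.0, 122.4], 0.73), ([83.8, 114.6, 124.3, 117.6], 0.7)]
```

View pics/cc.png

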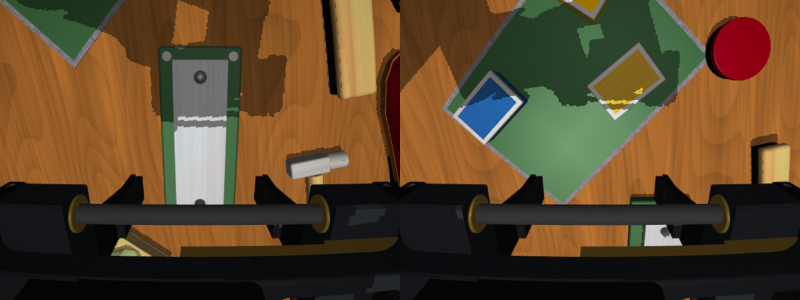

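The left half shows the plate lying flush with both pins through its holes. The right half shows the blue tin at full-image (144,172), brass at (363,132), and yellow at (295,12), cut off at the edge. I'll measure the tins by segmenting their coloured lid panels.

```bash
cat >> h.py <<'E'
HUE=dict(blue=(98,125),yellow=(22,34),brass=(10,26))
def panel(c,im,bbox,z=.032,hue=None):
    """Rect (world at z) of the coloured lid panel in a box: centre, (short,long) m, angle of long side deg"""
    l,t,w,h=[int(round(v)) for v in bbox]; l=max(l-6,0);t=max(t-6,0)
    hsv=cv2.cvtColor(im[t:t+h+12,l:l+w+12],cv2.COLOR_BGR2HSV); H,S,V=cv2.split(hsv)
    hh,ww=H.shape; mid=hsv[hh//2-6:hh//2+6,ww//2-6:ww//2+6].reshape(-1,3); h0=np.median(mid[:,0])
    m=((np.abs(H.astype(int)-h0)<9)&(S>70)).astype(np.uint8)
    m=cv2.morphologyEx(m,cv2.MORPH_OPEN,np.ones((3,3)))
    n,lab,st,_=cv2.connectedComponentsWithStats(m,connectivity=4)
    k=lab[hh//2,ww//2] or 1+np.argmax(st[1:,4])
    mk=cv2.morphologyEx((lab==k).astype(np.uint8),cv2.MORPH_CLOSE,np.ones((5,5)))
    cs=max(cv2.findContours(mk,cv2.RETR_EXTERNAL,cv2.CHAIN_APPROX_NONE)[0],key=cv2.contourArea).reshape(-1,2)+[l,t]
    W=px2w(c,cs,z)[:,:2]; (cx,cy),sz,_=r=cv2.minAreaRect((W*1000).astype(np.float32))
    b=cv2.boxPoints(r); e=[b[1]-b[0],b[2]-b[1]]; e=max(e,key=np.linalg.norm)
    fill=cv2.contourArea((W*1000).astype(np.float32))/(sz[0]*sz[1])
    return h0,(round(cx/1000,4),round(cy/1000,4)),sorted([round(s,1) for s in sz]),round(np.degrees(np.arctan2(e[1],e[0]))%180,1),round(fill,2)
def tins(name):
    c,im=snap(name); return [(panel(c,im,x["bbox"]),round(x["p"],2)) for x in viewer.recognise(name,"tin0") if x["p"]>.3]
E
python3 - <<'E'
from h import *
for n in("wrist","top"):
    print(n)
    for t in tins(n): print(t)
E
```

```text
wrist
((np.float64(22.0), (0.5023, 0.3933), [28.6, 67.3], np.float32(172.5), 0.13), 0.95)
((np.float64(106.0), (0.3388, 0.2817), [52.0, 82.0], np.float32(37.0), 0.97), 0.78)
((np.float64(21.0), (0.5518, 0.2935), [52.5, 82.3], np.float32(32.6), 0.97), 0.68)
top
((np.float64(28.0), (0.5196, 0.4391), [53.1, 83.4], np.float32(51.2), 0.91), 0.73)
```

```bash
python3 -m creep '[{"translation":[40,20,0],"roll":7,"gripper":87},{"translation":[80,39.5,0],"roll":14,"gripper":87},{"translation":[80,39.5,0],"roll":21,"gripper":87},{"translation":[80,39.5,0],"roll":28,"gripper":87},{"translation":[80,39.5,0],"roll":35,"gripper":87}]'
python3 -m creep '[{"translation":[0,0,20],"roll":5,"gripper":87},{"translation":[0,0,40],"roll":10,"gripper":87},{"translation":[0,0,60],"roll":15,"gripper":87},{"translation":[0,0,75],"roll":15.2,"gripper":87},{"translation":[0,0,80],"roll":15.2,"gripper":87}]'
python3 -m creep '[{"translation":[0,0,0],"roll":0,"gripper":87},{"translation":[0,0,0],"roll":0,"gripper":87}]'
python3 - <<'E'
from h import *
o,p,Rt=pose();print(p,Rt.round(3).tolist());print(delta((.5518,.2935),.026,np.radians(122.6)))
E
```

```text
time: 18.77
position: [0.5522, 0.2944, 0.231]
tool_rot: [0.915, 0.404, -0.0, 0.0]
ft_force: [-0.8, 0.1, 0.0]
grip_width: 0.087
grip_force: 0.0
time: 19.18
position: [0.5503, 0.2929, 0.1488]
tool_rot: [0.96, 0.281, -0.003, 0.0]
ft_force: [-0.4, 0.2, -0.3]
grip_width: 0.0871
grip_force: 0.0
time: 19.35
position: [0.552, 0.294, 0.1518]
tool_rot: [0.959, 0.282, 0.0, 0.0]
ft_force: [0.0, -0.3, 0.3]
grip_width: 0.0873
grip_force: 0.0
[0.55203563 0.2940256  0.15183815] [[0.841, 0.541, 0.0], [0.541, -0.841, 0.0], [0.0, 0.0, -1.0]]
(array([ -0.5,   0.3, 125.8]), np.float64(0.1), 1.31)
```

```bash
python3 -m creep '[{"translation":[-0.5,0.3,20],"roll":0,"gripper":87},{"translation":[-0.5,0.3,45],"roll":0,"gripper":87},{"translation":[-0.5,0.3,70],"roll":0,"gripper":87},{"translation":[-0.5,0.3,90],"roll":0,"gripper":87},{"translation":[-0.5,0.3,100],"roll":0,"gripper":87}]'
python3 -m creep '[{"translation":[0,0,10],"roll":0,"gripper":87},{"translation":[0,0,18],"roll":0,"gripper":87},{"translation":[0,0,24],"roll":0,"gripper":87},{"translation":[0,0,26],"roll":0,"gripper":87},{"translation":[0,0,26],"roll":0,"gripper":87}]'
python3 -m creep '[{"translation":[0,0,0],"roll":0,"gripper":50},{"translation":[0,0,0],"roll":0,"gripper":50},{"translation":[0,0,0],"roll":0,"gripper":50},{"translation":[0,0,0],"roll":0,"gripper":50},{"translation":[0,0,0],"roll":0,"gripper":50}]' 40
python3 -m creep '[{"translation":[0,0,0],"roll":0,"gripper":50},{"translation":[0,0,-10],"roll":0,"gripper":50},{"translation":[0,0,-30],"roll":0,"gripper":50},{"translation":[0,0,-55],"roll":0,"gripper":50},{"translation":[0,0,-80],"roll":0,"gripper":50}]'
python3 -m creep '[{"translation":[0,0,-20],"roll":0,"gripper":50},{"translation":[0,0,-40],"roll":0,"gripper":50},{"translation":[0,0,-60],"roll":0,"gripper":50},{"translation":[0,0,-75],"roll":0,"gripper":50},{"translation":[0,0,-80],"roll":0,"gripper":50}]'
python3 - <<'E'
from h import *
print(delta((.5828,-.037),.15,np.radians(172.85)))
E
```

```text
time: 19.77
position: [0.551, 0.2936, 0.0505]
tool_rot: [0.959, 0.282, -0.001, 0.0]
ft_force: [0.1, -0.3, -0.9]
grip_width: 0.0869
grip_force: 0.0
time: 20.18
position: [0.5514, 0.2939, 0.0257]
tool_rot: [0.959, 0.282, 0.0, -0.0]
ft_force: [0.4, -1.1, -0.5]
grip_width: 0.0869
grip_force: 0.0
time: 20.6
position: [0.5517, 0.2938, 0.0261]
tool_rot: [0.959, 0.282, 0.001, 0.0]
ft_force: [-0.1, -2.4, 1.8]
grip_width: 0.0652
grip_force: 40.0
time: 21.02
position: [0.5495, 0.2935, 0.1053]
tool_rot: [0.959, 0.282, -0.002, -0.0]
ft_force: [0.4, 0.6, -3.9]
grip_width: 0.0656
grip_force: 40.0
time: 21.43
position: [0.5516, 0.2943, 0.188]
tool_rot: [0.959, 0.282, 0.002, -0.0]
ft_force: [0.6, 0.6, -3.4]
grip_width: 0.0656
grip_force: 40.0
(array([-153.2,  295.4,   37.7]), np.float64(-50.1), 1.31)
```

```bash
python3 -m creep '[{"translation":[-7,13,0],"roll":0,"gripper":50},{"translation":[-18,34,0],"roll":0,"gripper":50},{"translation":[-31,60,0],"roll":0,"gripper":50},{"translation":[-45,86,0],"roll":0,"gripper":50},{"translation":[-59,113,0],"roll":0,"gripper":50}]'
python3 -m creep '[{"translation":[-14,26,0],"roll":0,"gripper":50},{"translation":[-28,53,0],"roll":0,"gripper":50},{"translation":[-41,80,0],"roll":0,"gripper":50},{"translation":[-54,105,0],"roll":0,"gripper":50},{"translation":[-66,128,0],"roll":0,"gripper":50}]'
python3 -m creep '[{"translation":[-11,21,0],"roll":-2,"gripper":50},{"translation":[-20,38,0],"roll":-6,"gripper":50},{"translation":[-26,50,0],"roll":-11,"gripper":50},{"translation":[-28,54,0],"roll":-17,"gripper":50},{"translation":[-28,54,0],"roll":-23,"gripper":50}]'
python3 -m creep '[{"translation":[0,0,0],"roll":-6,"gripper":50},{"translation":[0,0,0],"roll":-12,"gripper":50},{"translation":[0,0,0],"roll":-18,"gripper":50},{"translation":[0,0,0],"roll":-24,"gripper":50},{"translation":[0,0,0],"roll":-27.1,"gripper":50}]'
python3 -m creep '[{"translation":[0,0,20],"roll":0,"gripper":50},{"translation":[0,0,40],"roll":0,"gripper":50},{"translation":[0,0,55],"roll":0,"gripper":50},{"translation":[0,0,60],"roll":0,"gripper":50},{"translation":[0,0,60],"roll":0,"gripper":50}]'
python3 - <<'E'
from h import *
viewer.camera("wrist");print(delta((.5828,-.037),.077,np.radians(172.85)),pose()[1])
E
```

```text
time: 21.85
position: [0.561, 0.1652, 0.1839]
tool_rot: [0.959, 0.282, -0.002, -0.0]
ft_force: [0.8, -0.3, -5.0]
grip_width: 0.0657
grip_force: 40.0
time: 22.27
position: [0.575, 0.0213, 0.184]
tool_rot: [0.96, 0.282, -0.002, -0.001]
ft_force: [0.6, 0.3, -4.3]
grip_width: 0.0654
grip_force: 40.0
time: 22.68
position: [0.5809, -0.0392, 0.1839]
tool_rot: [0.883, 0.469, -0.001, -0.001]
ft_force: [0.2, 0.6, -3.9]
grip_width: 0.0657
grip_force: 40.0
time: 23.1
position: [0.5804, -0.0373, 0.1838]
tool_rot: [0.748, 0.663, -0.001, -0.002]
ft_force: [0.1, 0.7, -4.3]
grip_width: 0.0658
grip_force: 40.0
time: 23.52
position: [0.5798, -0.037, 0.123]
tool_rot: [0.75, 0.662, -0.002, -0.003]
ft_force: [-0.5, 0.4, -5.0]
grip_width: 0.0656
grip_force: 40.0
(array([ 0.3,  1.9, 47.3]), np.float64(0.0), -0.13) [ 0.58102336 -0.03713901  0.12432979]
```

```bash
python3 -m creep '[{"translation":[0.2,1.2,12],"roll":0,"gripper":50},{"translation":[0.2,1.2,24],"roll":0,"gripper":50},{"translation":[0.2,1.2,34],"roll":0,"gripper":50},{"translation":[0.2,1.2,41],"roll":0,"gripper":50},{"translation":[0.2,1.2,44],"roll":0,"gripper":50}]'
python3 -m creep '[{"translation":[0,0,1],"roll":0,"gripper":50},{"translation":[0,0,2],"roll":0,"gripper":50},{"translation":[0,0,3],"roll":0,"gripper":50},{"translation":[0,0,3],"roll":0,"gripper":50}]'
python3 -m creep '[{"translation":[0,0,0],"roll":0,"gripper":50},{"translation":[0,0,0],"roll":0,"gripper":50}]'
```

```text
time: 23.98
position: [0.5824, -0.0367, 0.0799]
tool_rot: [0.75, 0.662, -0.001, -0.001]
ft_force: [-1.0, 0.6, -5.4]
grip_width: 0.0655
grip_force: 40.0
time: 24.32
position: [0.5837, -0.037, 0.0788]
tool_rot: [0.75, 0.662, 0.0, 0.0]
ft_force: [-0.2, 0.7, -4.8]
grip_width: 0.0656
grip_force: 40.0
time: 24.48
position: [0.5837, -0.037, 0.0789]
tool_rot: [0.75, 0.662, 0.0, 0.0]
ft_force: [1.0, 0.4, -3.7]
grip_width: 0.0661
grip_force: 40.0
```

```bash
python3 -m creep '[{"translation":[0,-0.5,1],"roll":0,"gripper":50},{"translation":[0,-0.5,2],"roll":0,"gripper":50},{"translation":[0,-0.5,2],"roll":0,"gripper":50}]'
python3 -m creep '[{"translation":[0,0,1],"roll":0,"gripper":50},{"translation":[0,0,1.5],"roll":0,"gripper":50},{"translation":[0,0,1.5],"roll":0,"gripper":50}]'
```

```text
time: 24.73
position: [0.5827, -0.0369, 0.0764]
tool_rot: [0.75, 0.662, -0.0, -0.0]
ft_force: [0.0, -0.1, -4.6]
grip_width: 0.0657
grip_force: 40.0
time: 24.98
position: [0.5829, -0.0369, 0.076]
tool_rot: [0.75, 0.662, 0.0, 0.0]
ft_force: [-3.0, -0.5, 4.8]
grip_width: 0.0658
grip_force: 40.0
```

Contact at z = 0.076. I release, back off and go for the blue tin, with a fresh measurement from a viewpoint that shows all the remaining tins.

```bash
python3 -m creep '[{"translation":[0,0,-0.5],"roll":0,"gripper":87},{"translation":[0,0,-0.5],"roll":0,"gripper":87},{"translation":[0,0,-0.5],"roll":0,"gripper":87},{"translation":[0,0,-0.5],"roll":0,"gripper":87},{"translation":[0,0,-0.5],"roll":0,"gripper":87}]'
python3 -m creep '[{"translation":[0,0,0],"roll":0,"gripper":87},{"translation":[0,0,-25],"roll":0,"gripper":87},{"translation":[0,0,-60],"roll":0,"gripper":87},{"translation":[0,0,-100],"roll":0,"gripper":87},{"translation":[0,0,-140],"roll":0,"gripper":87}]'
python3 - <<'E'
from h import *
c,im=snap("wrist","w10.png"); 
for x in viewer.recognise("wrist","tin0"):print(x["bbox"],round(x["p"],2),panel(c,im,x["bbox"],.082))
for x in viewer.recognise("wrist","plate"):print(x)
print(w2px(c,[.5828,-.037,.082]))
E
python3 -m creep '[{"translation":[33,-15,-3],"roll":0,"gripper":87},{"translation":[66,-30,-6],"roll":0,"gripper":87},{"translation":[100,-45,-9],"roll":0,"gripper":87},{"translation":[135,-60,-12],"roll":0,"gripper":87},{"translation":[170,-77,-15],"roll":0,"gripper":87}]'
python3 -m creep '[{"translation":[33,-15,0],"roll":0,"gripper":87},{"translation":[66,-30,0],"roll":0,"gripper":87},{"translation":[100,-48,0],"roll":0,"gripper":87},{"translation":[115,-54,0],"roll":0,"gripper":87},{"translation":[115,-54,0],"roll":0,"gripper":87}]'
python3 - <<'E'
from h import *
viewer.camera("wrist"); print(pose()[1])
for t in tins("wrist"): print(t)
E
```

```text
time: 25.4
position: [0.5832, -0.037, 0.0755]
tool_rot: [0.75, 0.662, 0.0, 0.0]
ft_force: [0.0, 1.3, 0.6]
grip_width: 0.0852
grip_force: 0.0
time: 25.82
position: [0.5822, -0.0368, 0.2163]
tool_rot: [0.75, 0.662, -0.001, -0.001]
ft_force: [0.6, 0.0, 0.1]
grip_width: 0.087
grip_force: 0.0
[279.6, 171.5, 85.0, 121.3] 0.63 (np.float64(28.0), (0.5833, -0.0372), [51.7, 81.3], np.float32(82.9), 0.98)
{'bbox': [276.4, 98.0, 85.5, 228.4], 'p': 0.55}
{'bbox': [178.8, 386.4, 49.2, 23.9], 'p': 0.52}
[[318.57456089 236.25894829]]
time: 26.38
position: [0.5262, 0.1425, 0.229]
tool_rot: [0.75, 0.661, -0.001, -0.001]
ft_force: [1.3, 0.6, 0.5]
grip_width: 0.087
grip_force: 0.0
time: 26.8
position: [0.4856, 0.2652, 0.2288]
tool_rot: [0.748, 0.664, -0.001, -0.001]
ft_force: [0.5, 0.8, -0.2]
grip_width: 0.0873
grip_force: 0.0
[0.48655119 0.26343669 0.22893027]
((np.float64(106.0), (0.3389, 0.2817), [52.1, 82.0], np.float32(36.8), 0.97), 0.93)
((np.float64(22.0), (0.5152, 0.433), [53.3, 66.8], np.float32(51.3), 0.73), 0.85)
((np.float64(176.0), (0.7203, 0.3224), [86.4, 90.8], np.float32(3.8), 0.78), 0.33)
```

The brass tin sits centred at (0.5833, -0.0372) with its long side at 82.9°. I move to the yellow tin and look again.

```bash
python3 -m creep '[{"translation":[33,-5,0],"roll":6,"gripper":87},{"translation":[66,-10,0],"roll":12,"gripper":87},{"translation":[100,-15,0],"roll":18,"gripper":87},{"translation":[132,-19,0],"roll":25,"gripper":87},{"translation":[132,-19,0],"roll":31.5,"gripper":87}]'
python3 -m creep '[{"translation":[0,0,0],"roll":0,"gripper":87},{"translation":[0,0,0],"roll":0,"gripper":87}]'
python3 - <<'E'
from h import *
for t in tins("wrist"): print(t)
for t in [(0.5152,.436)]: print(delta(t,.15,np.radians(141.3)),pose()[1])
E
```

```text
time: 27.37
position: [0.4869, 0.3992, 0.2301]
tool_rot: [0.902, 0.431, 0.001, -0.001]
ft_force: [0.3, -0.3, 0.7]
grip_width: 0.0869
grip_force: 0.0
time: 27.53
position: [0.4862, 0.394, 0.2297]
tool_rot: [0.901, 0.434, -0.001, 0.0]
ft_force: [0.2, 0.6, -0.1]
grip_width: 0.0872
grip_force: 0.0
((np.float64(106.0), (0.3335, 0.2774), [51.8, 68.7], np.float32(37.4), 0.84), 0.95)
((np.float64(23.0), (0.5202, 0.4388), [52.6, 82.0], np.float32(50.3), 0.96), 0.63)
(array([51.3, -3.8, 80. ]), np.float64(0.1), 1.18) [0.48624045 0.39366496 0.23010043]
```

```bash
python3 -m creep '[{"translation":[28,-0.8,15],"roll":0.9,"gripper":87},{"translation":[56.5,-1.7,40],"roll":0.9,"gripper":87},{"translation":[56.5,-1.7,70],"roll":0.9,"gripper":87},{"translation":[56.5,-1.7,95],"roll":0.9,"gripper":87},{"translation":[56.5,-1.7,110],"roll":0.9,"gripper":87}]'
python3 -m creep '[{"translation":[0,0,10],"roll":0,"gripper":87},{"translation":[0,0,20],"roll":0,"gripper":87},{"translation":[0,0,20],"roll":0,"gripper":87},{"translation":[0,0,20],"roll":0,"gripper":87}]'
python3 - <<'E'
from h import *
viewer.camera("wrist");print(delta((.5202,.4388),.026,np.radians(140.3)),pose()[1])
E
```

```text
time: 28.05
position: [0.5189, 0.4384, 0.1171]
tool_rot: [0.905, 0.426, -0.003, 0.0]
ft_force: [-1.6, -0.0, 0.1]
grip_width: 0.0869
grip_force: 0.0
time: 28.38
position: [0.5203, 0.4403, 0.1009]
tool_rot: [0.905, 0.426, 0.0, -0.0]
ft_force: [0.6, 1.3, 0.6]
grip_width: 0.0873
grip_force: 0.0
(array([-1.9,  0.8, 75.7]), np.float64(0.2), 1.23) [0.52063815 0.44072685 0.10166099]
```

```bash
python3 -m creep '[{"translation":[-1.5,0.6,15],"roll":0,"gripper":87},{"translation":[-1.5,0.6,35],"roll":0,"gripper":87},{"translation":[-1.5,0.6,55],"roll":0,"gripper":87},{"translation":[-1.5,0.6,70],"roll":0,"gripper":87},{"translation":[-1.5,0.6,75],"roll":0,"gripper":87}]'
python3 -m creep '[{"translation":[0,0,0],"roll":0,"gripper":87},{"translation":[0,0,0],"roll":0,"gripper":50},{"translation":[0,0,0],"roll":0,"gripper":50},{"translation":[0,0,0],"roll":0,"gripper":50},{"translation":[0,0,0],"roll":0,"gripper":50}]' 40
python3 -m creep '[{"translation":[0,0,0],"roll":0,"gripper":50},{"translation":[0,0,0],"roll":0,"gripper":50}]' 
python3 -m creep '[{"translation":[0,0,0],"roll":0,"gripper":50},{"translation":[0,0,-10],"roll":0,"gripper":50},{"translation":[0,0,-30],"roll":0,"gripper":50},{"translation":[0,0,-55],"roll":0,"gripper":50},{"translation":[0,0,-80],"roll":0,"gripper":50}]'
python3 -m creep '[{"translation":[0,0,-20],"roll":0,"gripper":50},{"translation":[0,0,-40],"roll":0,"gripper":50},{"translation":[0,0,-60],"roll":0,"gripper":50},{"translation":[0,0,-75],"roll":0,"gripper":50},{"translation":[0,0,-80],"roll":0,"gripper":50}]'
python3 - <<'E'
from h import *
print(delta((.5828,-.037),.15,np.radians(172.85)))
E
```

```text
time: 28.85
position: [0.5185, 0.4387, 0.0242]
tool_rot: [0.905, 0.426, -0.001, 0.0]
ft_force: [-0.1, -0.8, -0.6]
grip_width: 0.0873
grip_force: 0.0
time: 29.27
position: [0.5199, 0.4396, 0.0268]
tool_rot: [0.905, 0.426, 0.001, -0.0]
ft_force: [0.2, -1.2, -0.2]
grip_width: 0.0681
grip_force: 0.0
time: 29.43
position: [0.5201, 0.4394, 0.0267]
tool_rot: [0.904, 0.427, 0.001, 0.0]
ft_force: [0.3, -0.8, 3.3]
grip_width: 0.0658
grip_force: 40.0
time: 29.85
position: [0.5177, 0.4384, 0.1049]
tool_rot: [0.905, 0.426, -0.002, -0.0]
ft_force: [-0.1, 0.3, -2.2]
grip_width: 0.0654
grip_force: 40.0
time: 30.27
position: [0.5198, 0.4398, 0.1881]
tool_rot: [0.905, 0.426, 0.002, -0.0]
ft_force: [-0.1, -0.0, -2.3]
grip_width: 0.0656
grip_force: 40.0
(array([-327.7,  352. ,   37.3]), np.float64(-32.4), 1.23)
```

```bash
python3 -m creep '[{"translation":[-8,8,0],"roll":0,"gripper":50},{"translation":[-20,21,0],"roll":0,"gripper":50},{"translation":[-35,37,0],"roll":0,"gripper":50},{"translation":[-52,56,0],"roll":0,"gripper":50},{"translation":[-70,75,0],"roll":0,"gripper":50}]'
python3 -m creep '[{"translation":[-21,23,0],"roll":0,"gripper":50},{"translation":[-43,46,0],"roll":0,"gripper":50},{"translation":[-65,70,0],"roll":0,"gripper":50},{"translation":[-87,94,0],"roll":0,"gripper":50},{"translation":[-110,118,0],"roll":0,"gripper":50}]'
python3 -m creep '[{"translation":[-22,24,0],"roll":0,"gripper":50},{"translation":[-44,48,0],"roll":0,"gripper":50},{"translation":[-66,72,0],"roll":0,"gripper":50},{"translation":[-88,95,0],"roll":0,"gripper":50},{"translation":[-108,116,0],"roll":0,"gripper":50}]'
python3 -m creep '[{"translation":[-17,18,0],"roll":-3,"gripper":50},{"translation":[-29,31,0],"roll":-8,"gripper":50},{"translation":[-37,40,0],"roll":-14,"gripper":50},{"translation":[-40,43,0],"roll":-20,"gripper":50},{"translation":[-40,43,0],"roll":-25,"gripper":50}]'
python3 -m creep '[{"translation":[0,0,10],"roll":-5,"gripper":50},{"translation":[0,0,25],"roll":-7.4,"gripper":50},{"translation":[0,0,35],"roll":-7.4,"gripper":50},{"translation":[0,0,38],"roll":-7.4,"gripper":50},{"translation":[0,0,38],"roll":-7.4,"gripper":50}]'
python3 - <<'E'
from h import *
viewer.camera("wrist");print(delta((.5828,-.037),.108,np.radians(172.85)),pose()[1])
E
```

```text
time: 30.68
position: [0.5311, 0.3354, 0.1835]
tool_rot: [0.904, 0.427, -0.002, 0.0]
ft_force: [0.8, 0.6, -3.1]
grip_width: 0.0656
grip_force: 40.0
time: 31.1
position: [0.5519, 0.1752, 0.1838]
tool_rot: [0.905, 0.426, -0.002, -0.001]
ft_force: [0.2, 0.8, -3.7]
grip_width: 0.066
grip_force: 40.0
time: 31.52
position: [0.5725, 0.0179, 0.1838]
tool_rot: [0.905, 0.426, -0.002, -0.001]
ft_force: [0.3, 0.5, -3.2]
grip_width: 0.0659
grip_force: 40.0
time: 31.93
position: [0.5804, -0.0399, 0.1837]
tool_rot: [0.79, 0.613, -0.001, -0.001]
ft_force: [-0.1, 0.1, -2.8]
grip_width: 0.0658
grip_force: 40.0
time: 32.35
position: [0.5803, -0.0378, 0.1456]
tool_rot: [0.75, 0.661, -0.001, -0.002]
ft_force: [-0.3, -0.1, -2.4]
grip_width: 0.0657
grip_force: 40.0
(array([ 1.1,  1.6, 38.6]), np.float64(-0.0), -0.13) [ 0.58118055 -0.03787256  0.14658685]
```

```bash
python3 -m creep '[{"translation":[0.8,1.3,8],"roll":0,"gripper":50},{"translation":[0.8,1.3,18],"roll":0,"gripper":50},{"translation":[0.8,1.3,27],"roll":0,"gripper":50},{"translation":[0.8,1.3,33],"roll":0,"gripper":50},{"translation":[0.8,1.3,35],"roll":0,"gripper":50}]'
python3 -m creep '[{"translation":[0,0,0],"roll":0,"gripper":50},{"translation":[0,0,1],"roll":0,"gripper":50},{"translation":[0,0,2],"roll":0,"gripper":50},{"translation":[0,0,2],"roll":0,"gripper":50}]'
python3 -m creep '[{"translation":[0,0,1],"roll":0,"gripper":50},{"translation":[0,0,1],"roll":0,"gripper":50},{"translation":[0,0,1],"roll":0,"gripper":50}]'
```

```text
time: 32.82
position: [0.5824, -0.037, 0.1109]
tool_rot: [0.75, 0.662, -0.001, -0.001]
ft_force: [-0.3, -0.4, -2.7]
grip_width: 0.0654
grip_force: 40.0
time: 33.15
position: [0.5836, -0.0373, 0.1108]
tool_rot: [0.75, 0.662, 0.0, 0.0]
ft_force: [0.6, 0.6, -2.3]
grip_width: 0.0658
grip_force: 40.0
time: 33.4
position: [0.5835, -0.0373, 0.1097]
tool_rot: [0.75, 0.662, 0.0, 0.0]
ft_force: [-0.1, -0.4, -3.4]
grip_width: 0.0659
grip_force: 40.0
```

```bash
python3 -m creep '[{"translation":[0,-0.5,1],"roll":0,"gripper":50},{"translation":[0,-0.5,1.5],"roll":0,"gripper":50},{"translation":[0,-0.5,1.5],"roll":0,"gripper":50}]'
python3 -m creep '[{"translation":[0,0,0.7],"roll":0,"gripper":50},{"translation":[0,0,1],"roll":0,"gripper":50},{"translation":[0,0,1],"roll":0,"gripper":50}]'
```

```text
time: 33.65
position: [0.5832, -0.0372, 0.1086]
tool_rot: [0.75, 0.662, 0.0, 0.0]
ft_force: [-0.6, -0.2, 1.8]
grip_width: 0.0659
grip_force: 40.0
time: 33.9
position: [0.5832, -0.0373, 0.1086]
tool_rot: [0.75, 0.662, 0.0, 0.001]
ft_force: [-3.1, -0.6, 8.9]
grip_width: 0.066
grip_force: 40.0
```

```bash
python3 -m creep '[{"translation":[0,0,-0.5],"roll":0,"gripper":87},{"translation":[0,0,-0.5],"roll":0,"gripper":87},{"translation":[0,0,-0.5],"roll":0,"gripper":87},{"translation":[0,0,-0.5],"roll":0,"gripper":87},{"translation":[0,0,-0.5],"roll":0,"gripper":87}]'
python3 -m creep '[{"translation":[0,0,0],"roll":0,"gripper":87},{"translation":[0,0,-25],"roll":0,"gripper":87},{"translation":[0,0,-55],"roll":0,"gripper":87},{"translation":[0,0,-90],"roll":0,"gripper":87},{"translation":[0,0,-120],"roll":0,"gripper":87}]'
python3 - <<'E'
from h import *
c,im=snap("wrist"); 
for x in viewer.recognise("wrist","tin0"):print(x["bbox"],round(x["p"],2),panel(c,im,x["bbox"],.114))
E
python3 -m creep '[{"translation":[30,-22,0],"roll":0,"gripper":87},{"translation":[60,-44,0],"roll":0,"gripper":87},{"translation":[90,-66,0],"roll":0,"gripper":87},{"translation":[120,-88,0],"roll":0,"gripper":87},{"translation":[150,-110,0],"roll":0,"gripper":87}]'
python3 -m creep '[{"translation":[30,-22,0],"roll":0,"gripper":87},{"translation":[60,-44,0],"roll":0,"gripper":87},{"translation":[69,-51,0],"roll":0,"gripper":87},{"translation":[69,-51,0],"roll":0,"gripper":87},{"translation":[69,-51,0],"roll":0,"gripper":87}]'
python3 - <<'E'
from h import *
for t in tins("wrist"): print(t)
print(delta((.339,.2817),.15,np.radians(126.8)),pose()[1])
E
```

```text
time: 34.32
position: [0.5829, -0.0372, 0.1073]
tool_rot: [0.75, 0.662, -0.0, -0.0]
ft_force: [0.4, 0.2, -0.3]
grip_width: 0.0851
grip_force: 0.0
time: 34.73
position: [0.5829, -0.0372, 0.229]
tool_rot: [0.75, 0.662, -0.0, -0.0]
ft_force: [0.0, -0.4, 0.1]
grip_width: 0.0869
grip_force: 0.0
[276.8, 174.1, 87.9, 126.9] 0.97 (np.float64(31.0), (0.5823, -0.0481), [52.0, 60.1], np.float32(82.9), 0.97)
[282.1, 169.3, 76.4, 4.5] 0.87 (np.float64(20.0), (0.5891, 0.0117), [2.8, 58.3], np.float32(173.0), 0.81)
time: 35.25
position: [0.4909, 0.1264, 0.2268]
tool_rot: [0.75, 0.661, -0.0, -0.0]
ft_force: [0.4, 1.1, 0.3]
grip_width: 0.0868
grip_force: 0.0
time: 35.67
position: [0.4503, 0.2002, 0.2272]
tool_rot: [0.749, 0.663, -0.0, 0.0]
ft_force: [0.8, -0.3, 0.4]
grip_width: 0.087
grip_force: 0.0
((np.float64(106.0), (0.3386, 0.2816), [52.2, 81.6], np.float32(37.1), 0.98), 0.93)
((np.float64(29.0), (0.48, 0.0145), [46.6, 66.1], np.float32(174.3), 0.93), 0.72)
((np.float64(21.0), (0.5726, -0.0132), [16.5, 24.4], np.float32(171.4), 0.57), 0.67)
(array([  67.9, -121.8,   77.2]), np.float64(46.0), 0.31) [0.45133798 0.1991937  0.22735215]
```

```bash
python3 -m creep '[{"translation":[17,-30,0],"roll":6.5,"gripper":87},{"translation":[34,-61,0],"roll":13,"gripper":87},{"translation":[51,-91,0],"roll":19.5,"gripper":87},{"translation":[68,-122,0],"roll":26,"gripper":87},{"translation":[68,-122,0],"roll":32.5,"gripper":87}]'
python3 -m creep '[{"translation":[0,0,25],"roll":6.5,"gripper":87},{"translation":[0,0,55],"roll":13.2,"gripper":87},{"translation":[0,0,85],"roll":13.2,"gripper":87},{"translation":[0,0,110],"roll":13.2,"gripper":87},{"translation":[0,0,125],"roll":13.2,"gripper":87}]'
python3 -m creep '[{"translation":[0,0,0],"roll":0,"gripper":87},{"translation":[0,0,0],"roll":0,"gripper":87},{"translation":[0,0,0],"roll":0,"gripper":87}]'
python3 - <<'E'
from h import *
viewer.camera("wrist");print(delta((.3386,.2816),.026,np.radians(127.1)),pose()[1])
E
```

```text
time: 36.18
position: [0.3332, 0.2832, 0.227]
tool_rot: [0.906, 0.424, -0.002, -0.001]
ft_force: [-0.3, 0.1, -0.2]
grip_width: 0.0869
grip_force: 0.0
time: 36.6
position: [0.3384, 0.2813, 0.1003]
tool_rot: [0.948, 0.317, -0.001, 0.0]
ft_force: [0.3, -0.5, -0.7]
grip_width: 0.0871
grip_force: 0.0
time: 36.85
position: [0.3391, 0.2825, 0.1031]
tool_rot: [0.948, 0.318, 0.001, -0.0]
ft_force: [-0.7, 0.6, -0.5]
grip_width: 0.0865
grip_force: 0.0
(array([-1.3,  0.5, 77.5]), np.float64(0.0), 1.36) [0.33913152 0.28272346 0.10346245]
```

```bash
python3 -m creep '[{"translation":[-1.2,0.4,15],"roll":0,"gripper":87},{"translation":[-1.2,0.4,35],"roll":0,"gripper":87},{"translation":[-1.2,0.4,55],"roll":0,"gripper":87},{"translation":[-1.2,0.4,71],"roll":0,"gripper":87},{"translation":[-1.2,0.4,77],"roll":0,"gripper":87}]'
python3 -m creep '[{"translation":[0,0,0],"roll":0,"gripper":87},{"translation":[0,0,0],"roll":0,"gripper":50},{"translation":[0,0,0],"roll":0,"gripper":50},{"translation":[0,0,0],"roll":0,"gripper":50},{"translation":[0,0,0],"roll":0,"gripper":50}]' 40
python3 -m creep '[{"translation":[0,0,0],"roll":0,"gripper":50},{"translation":[0,0,0],"roll":0,"gripper":50}]' 
python3 -m creep '[{"translation":[0,0,0],"roll":0,"gripper":50},{"translation":[0,0,-10],"roll":0,"gripper":50},{"translation":[0,0,-30],"roll":0,"gripper":50},{"translation":[0,0,-55],"roll":0,"gripper":50},{"translation":[0,0,-80],"roll":0,"gripper":50}]'
python3 -m creep '[{"translation":[0,0,-25],"roll":0,"gripper":50},{"translation":[0,0,-50],"roll":0,"gripper":50},{"translation":[0,0,-75],"roll":0,"gripper":50},{"translation":[0,0,-95],"roll":0,"gripper":50},{"translation":[0,0,-105],"roll":0,"gripper":50}]'
python3 - <<'E'
from h import *
viewer.camera("wrist");print(delta((.5828,-.037),.17,np.radians(172.85)),pose()[1])
E
```

```text
time: 37.32
position: [0.3376, 0.2818, 0.0251]
tool_rot: [0.948, 0.319, 0.0, -0.0]
ft_force: [-0.2, 0.4, -0.8]
grip_width: 0.0872
grip_force: 0.0
time: 37.73
position: [0.3377, 0.2819, 0.0265]
tool_rot: [0.948, 0.319, 0.001, -0.0]
ft_force: [2.6, -3.9, 2.7]
grip_width: 0.0678
grip_force: 2.4
time: 37.9
position: [0.3379, 0.2818, 0.0264]
tool_rot: [0.948, 0.319, 0.001, 0.0]
ft_force: [0.8, -2.4, 6.6]
grip_width: 0.0659
grip_force: 40.0
time: 38.32
position: [0.3358, 0.2812, 0.1058]
tool_rot: [0.948, 0.319, -0.002, 0.0]
ft_force: [1.1, 0.1, -5.0]
grip_width: 0.0655
grip_force: 40.0
time: 38.73
position: [0.337, 0.2819, 0.2126]
tool_rot: [0.948, 0.319, 0.001, -0.0]
ft_force: [1.2, 0.9, -3.9]
grip_width: 0.0655
grip_force: 40.0
(array([  2.2, 402.5,  43.7]), np.float64(-45.7), 1.36) [0.33760933 0.28222697 0.21337105]
```

```bash
python3 -m creep '[{"translation":[0,10,0],"roll":0,"gripper":50},{"translation":[0,28,0],"roll":0,"gripper":50},{"translation":[0,50,0],"roll":0,"gripper":50},{"translation":[1,74,0],"roll":0,"gripper":50},{"translation":[1,99,0],"roll":0,"gripper":50}]'
python3 -m creep '[{"translation":[0,26,0],"roll":0,"gripper":50},{"translation":[0,52,0],"roll":0,"gripper":50},{"translation":[0,78,0],"roll":0,"gripper":50},{"translation":[1,104,0],"roll":0,"gripper":50},{"translation":[1,130,0],"roll":0,"gripper":50}]'
python3 -m creep '[{"translation":[0,26,0],"roll":0,"gripper":50},{"translation":[0,52,0],"roll":0,"gripper":50},{"translation":[0,78,0],"roll":0,"gripper":50},{"translation":[0,100,0],"roll":0,"gripper":50},{"translation":[0,120,0],"roll":0,"gripper":50}]'
python3 -m creep '[{"translation":[0,17,0],"roll":-3,"gripper":50},{"translation":[0,32,0],"roll":-8,"gripper":50},{"translation":[0,44,0],"roll":-14,"gripper":50},{"translation":[0,51,0],"roll":-20,"gripper":50},{"translation":[0,53,0],"roll":-26,"gripper":50}]'
python3 -m creep '[{"translation":[0,0,0],"roll":-6,"gripper":50},{"translation":[0,0,10],"roll":-12,"gripper":50},{"translation":[0,0,20],"roll":-18,"gripper":50},{"translation":[0,0,30],"roll":-19.7,"gripper":50},{"translation":[0,0,33],"roll":-19.7,"gripper":50}]'
python3 -m creep '[{"translation":[0,0,0],"roll":0,"gripper":50},{"translation":[0,0,0],"roll":0,"gripper":50}]'
python3 - <<'E'
from h import *
viewer.camera("wrist");print(delta((.5828,-.037),.1405,np.radians(172.85)),pose()[1])
E
```

```text
time: 39.2
position: [0.3969, 0.2019, 0.2089]
tool_rot: [0.948, 0.319, -0.002, -0.0]
ft_force: [0.1, -0.1, -3.8]
grip_width: 0.0657
grip_force: 40.0
time: 39.62
position: [0.4763, 0.0986, 0.2085]
tool_rot: [0.948, 0.318, -0.002, -0.001]
ft_force: [-0.3, 0.5, -4.1]
grip_width: 0.0658
grip_force: 40.0
time: 40.03
position: [0.5489, 0.0027, 0.2081]
tool_rot: [0.948, 0.318, -0.002, -0.001]
ft_force: [-0.1, 0.2, -4.6]
grip_width: 0.066
grip_force: 40.0
time: 40.45
position: [0.581, -0.0394, 0.2078]
tool_rot: [0.851, 0.525, -0.002, -0.001]
ft_force: [0.9, 0.5, -4.4]
grip_width: 0.0659
grip_force: 40.0
time: 40.87
position: [0.5787, -0.0377, 0.1736]
tool_rot: [0.75, 0.662, -0.002, -0.003]
ft_force: [-0.3, -0.8, -4.9]
grip_width: 0.0655
grip_force: 40.0
time: 41.03
position: [0.5808, -0.0377, 0.1763]
tool_rot: [0.75, 0.661, -0.001, -0.001]
ft_force: [0.7, 0.6, -3.1]
grip_width: 0.0659
grip_force: 40.0
(array([ 0.9,  1.4, 36.6]), np.float64(-0.0), -0.13) [ 0.58136141 -0.03769942  0.1770716 ]
```

```bash
python3 -m creep '[{"translation":[0.7,1,8],"roll":0,"gripper":50},{"translation":[0.7,1,17],"roll":0,"gripper":50},{"translation":[0.7,1,25],"roll":0,"gripper":50},{"translation":[0.7,1,31],"roll":0,"gripper":50},{"translation":[0.7,1,33],"roll":0,"gripper":50}]'
python3 -m creep '[{"translation":[0,0,0],"roll":0,"gripper":50},{"translation":[0,0,1],"roll":0,"gripper":50},{"translation":[0,0,2],"roll":0,"gripper":50},{"translation":[0,0,2],"roll":0,"gripper":50}]'
python3 -m creep '[{"translation":[0,0,1],"roll":0,"gripper":50},{"translation":[0,0,1],"roll":0,"gripper":50},{"translation":[0,0,1],"roll":0,"gripper":50}]'
```

```text
time: 41.5
position: [0.5815, -0.0366, 0.1429]
tool_rot: [0.75, 0.662, -0.001, -0.001]
ft_force: [0.4, -0.9, -4.2]
grip_width: 0.0658
grip_force: 40.0
time: 41.83
position: [0.5827, -0.0369, 0.1427]
tool_rot: [0.75, 0.662, 0.0, 0.0]
ft_force: [-0.9, 0.1, -4.6]
grip_width: 0.0656
grip_force: 40.0
time: 42.08
position: [0.5826, -0.0369, 0.1417]
tool_rot: [0.75, 0.662, 0.0, 0.0]
ft_force: [0.0, -0.0, -4.2]
grip_width: 0.0657
grip_force: 40.0
```

```bash
python3 -m creep '[{"translation":[0,0,1],"roll":0,"gripper":50},{"translation":[0,0,1.2],"roll":0,"gripper":50},{"translation":[0,0,1.2],"roll":0,"gripper":50}]'
python3 -m creep '[{"translation":[0,0,0.7],"roll":0,"gripper":50},{"translation":[0,0,0.7],"roll":0,"gripper":50},{"translation":[0,0,0.7],"roll":0,"gripper":50}]'
```

```text
time: 42.33
position: [0.5825, -0.0368, 0.1403]
tool_rot: [0.75, 0.662, -0.0, -0.0]
ft_force: [-0.2, 0.4, -4.8]
grip_width: 0.0654
grip_force: 40.0
time: 42.58
position: [0.5825, -0.0369, 0.1396]
tool_rot: [0.75, 0.662, -0.0, -0.0]
ft_force: [-0.1, -0.5, -5.0]
grip_width: 0.0659
grip_force: 40.0
```

```bash
python3 -m creep '[{"translation":[0,0,0.8],"roll":0,"gripper":50},{"translation":[0,0,0.8],"roll":0,"gripper":50},{"translation":[0,0,0.8],"roll":0,"gripper":50}]'
python3 -m creep '[{"translation":[0,0,0.7],"roll":0,"gripper":50},{"translation":[0,0,0.7],"roll":0,"gripper":50},{"translation":[0,0,0.7],"roll":0,"gripper":50}]'
```

```text
time: 42.83
position: [0.5825, -0.0368, 0.1388]
tool_rot: [0.75, 0.662, -0.0, -0.0]
ft_force: [0.1, -0.4, -3.5]
grip_width: 0.0658
grip_force: 40.0
time: 43.08
position: [0.5825, -0.0369, 0.1381]
tool_rot: [0.75, 0.662, -0.0, -0.0]
ft_force: [-0.4, 0.8, -3.9]
grip_width: 0.0656
grip_force: 40.0
```

Contact is late by 2 mm. I'll use the last view to see the stack from the side.

```bash
python3 - <<'E'
from h import *
c,im=snap("scene"); cv2.imwrite("pics/s1.png",cv2.resize(im[170:350,190:430],None,fx=3.3,fy=3.3,interpolation=cv2.INTER_CUBIC))
print(w2px(c,[.5828,-.037,.13]))
E
```

```text
[[301.75675882 232.32753352]]
```

View pics/s1.png

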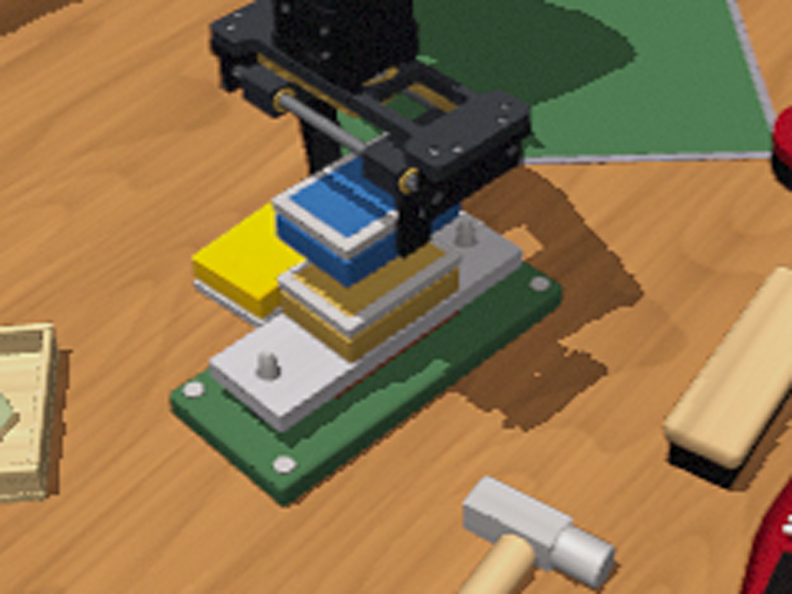

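The yellow tin has been knocked off the stack. It now lies bottom-up on the bench beside the jig, near crop (235,260), while brass is still in place. I'll lower the blue tin onto brass.

```bash
python3 -m creep '[{"translation":[0,0,6],"roll":0,"gripper":50},{"translation":[0,0,13],"roll":0,"gripper":50},{"translation":[0,0,20],"roll":0,"gripper":50},{"translation":[0,0,25],"roll":0,"gripper":50},{"translation":[0,0,27],"roll":0,"gripper":50}]'
python3 -m creep '[{"translation":[0,0,0],"roll":0,"gripper":50},{"translation":[0,0,1],"roll":0,"gripper":50},{"translation":[0,0,2],"roll":0,"gripper":50},{"translation":[0,0,2],"roll":0,"gripper":50}]'
python3 -m creep '[{"translation":[0,0,0.7],"roll":0,"gripper":50},{"translation":[0,0,0.7],"roll":0,"gripper":50},{"translation":[0,0,0.7],"roll":0,"gripper":50}]'
```

```text
time: 43.55
position: [0.5817, -0.0367, 0.1096]
tool_rot: [0.75, 0.662, -0.001, -0.001]
ft_force: [-0.2, 0.8, -4.4]
grip_width: 0.0659
grip_force: 40.0
time: 43.88
position: [0.5827, -0.0369, 0.1092]
tool_rot: [0.75, 0.662, 0.0, 0.0]
ft_force: [0.5, 1.1, -4.1]
grip_width: 0.066
grip_force: 40.0
time: 44.13
position: [0.5827, -0.0369, 0.1086]
tool_rot: [0.75, 0.662, 0.0, 0.0]
ft_force: [0.4, -0.2, -3.8]
grip_width: 0.0659
grip_force: 40.0
```

```bash
python3 -m creep '[{"translation":[0,0,0.7],"roll":0,"gripper":50},{"translation":[0,0,0.7],"roll":0,"gripper":50},{"translation":[0,0,0.7],"roll":0,"gripper":50}]'
python3 -m creep '[{"translation":[0,0,0.6],"roll":0,"gripper":50},{"translation":[0,0,0.6],"roll":0,"gripper":50},{"translation":[0,0,0.6],"roll":0,"gripper":50}]'
```

```text
time: 44.38
position: [0.5827, -0.0369, 0.1085]
tool_rot: [0.75, 0.662, 0.0, 0.0]
ft_force: [-3.0, -0.3, 1.4]
grip_width: 0.066
grip_force: 40.0
time: 44.63
position: [0.5827, -0.0369, 0.1084]
tool_rot: [0.75, 0.662, 0.0, 0.0]
ft_force: [-3.0, 0.8, 6.9]
grip_width: 0.0659
grip_force: 40.0
```

```bash
python3 -m creep '[{"translation":[0,0,-0.5],"roll":0,"gripper":87},{"translation":[0,0,-0.5],"roll":0,"gripper":87},{"translation":[0,0,-0.5],"roll":0,"gripper":87},{"translation":[0,0,-0.5],"roll":0,"gripper":87},{"translation":[0,0,-0.5],"roll":0,"gripper":87}]'
python3 -m creep '[{"translation":[0,0,0],"roll":0,"gripper":87},{"translation":[0,0,-25],"roll":0,"gripper":87},{"translation":[0,0,-55],"roll":0,"gripper":87},{"translation":[0,0,-90],"roll":0,"gripper":87},{"translation":[0,0,-120],"roll":0,"gripper":87}]'
python3 - <<'E'
from h import *
c,im=snap("wrist"); 
for x in viewer.recognise("wrist","tin0"):print(x["bbox"],round(x["p"],2),panel(c,im,x["bbox"],.114))
E
python3 -m creep '[{"translation":[-9,-25,0],"roll":0,"gripper":87},{"translation":[-18,-50,0],"roll":0,"gripper":87},{"translation":[-27,-75,0],"roll":0,"gripper":87},{"translation":[-35,-99,0],"roll":0,"gripper":87},{"translation":[-35,-99,0],"roll":0,"gripper":87}]'
python3 - <<'E'
from h import *
viewer.camera("wrist")
c,im=snap("wrist","w20.png"); print(pose()[1])
for x in viewer.recognise("wrist","tin0"):print(x["bbox"],round(x["p"],2),panel(c,im,x["bbox"],.032),panel(c,im,x["bbox"],.114))
E
```

```text
time: 45.05
position: [0.5828, -0.0369, 0.1075]
tool_rot: [0.75, 0.662, 0.0, 0.0]
ft_force: [0.1, 0.8, -0.2]
grip_width: 0.0853
grip_force: 0.0
time: 45.47
position: [0.5826, -0.0369, 0.2291]
tool_rot: [0.75, 0.662, 0.0, 0.0]
ft_force: [0.4, 0.2, -0.4]
grip_width: 0.0868
grip_force: 0.0
[270.3, 171.5, 96.8, 127.4] 0.93 (np.float64(106.0), (0.5831, -0.0366), [51.9, 81.1], np.float32(82.9), 0.98)
[168.3, 152.8, 86.4, 104.6] 0.91 (np.float64(30.0), (0.5086, -0.0009), [51.6, 72.4], np.float32(87.8), 0.97)
[289.0, 168.9, 70.0, 4.8] 0.72 (np.float64(107.0), (0.5908, 0.0132), [1.4, 51.9], np.float32(172.9), 0.98)
[279.8, 99.8, 81.2, 226.9] 0.68 (np.float64(106.0), (0.5831, -0.0366), [51.9, 81.1], np.float32(82.9), 0.98)
time: 45.98
position: [0.4739, -0.0585, 0.2263]
tool_rot: [0.75, 0.661, -0.002, -0.004]
ft_force: [0.9, 0.2, -0.5]
grip_width: 0.0869
grip_force: 0.0
[ 0.47939052 -0.05935576  0.22734593]Traceback (most recent call last):
  File "<stdin>", line 4, in <module>
  File "h.py", line 44, in panel
    k=lab[hh//2,ww//2] or 1+np.argmax(st[1:,4])
                            ~~~~~~~~~^^^^^^^^^^
    return _wrapfunc(a, 'argmax', axis=axis, out=out, **kwds)
    return bound(*args, **kwds)
ValueError: attempt to get argmax of an empty sequence
```

```bash
python3 - <<'E'
from h import *
c,im=cam("wrist"),cv2.imread("pics/w20.png")
hsv=cv2.cvtColor(im,cv2.COLOR_BGR2HSV)
m=((abs(hsv[...,0].astype(int)-29)<5)&(hsv[...,1]>150)&(hsv[...,2]>60)).astype(np.uint8); m=cv2.morphologyEx(m,cv2.MORPH_OPEN,np.ones((3,3)))
n,lab,st,ce=cv2.connectedComponentsWithStats(m); 
for k in np.argsort(-st[1:,4])[:3]+1:
    cs=max(cv2.findContours((lab==k).astype(np.uint8),cv2.RETR_EXTERNAL,cv2.CHAIN_APPROX_NONE)[0],key=len)
    print(st[k],cv2.approxPolyDP(cs,5,True).reshape(-1,2).tolist())
    q=cv2.approxPolyDP(cs,5,True).reshape(-1,2); P=px2w(c,q,.032); print(P[:,:2].round(4).tolist(),P[:,:2].mean(0),[round(np.linalg.norm(P[i]-P[i-1]),4) for i in range(len(P))])
    r=cv2.minAreaRect((P[:,:2]*1000).astype(np.float32)); print(r)
for q in [(200,100),(250,200)]: print(hsv[q])
for x in viewer.recognise("wrist","tin0"):print(x["bbox"],round(x["p"],2))
E
```

```text
[ 282  175   70   49 2989] [[282, 184], [287, 223], [351, 217], [347, 175], [293, 175], [291, 184]]
[[0.4522, -0.0233], [0.4513, -0.0606], [0.5124, -0.0624], [0.5128, -0.0225], [0.4635, -0.0163], [0.4605, -0.0243]] [ 0.47547509 -0.03491231] [np.float64(0.0083), np.float64(0.0374), np.float64(0.0611), np.float64(0.0399), np.float64(0.0496), np.float64(0.0085)]
((482.4477233886719, -39.21232604980469), (44.608943939208984, 61.311038970947266), 88.32573699951172)
[294 161  55   8 322] [[294, 164], [348, 166]]
[[0.4659, -0.0066], [0.5145, -0.0145]] [ 0.49020003 -0.01053819] [np.float64(0.0493), np.float64(0.0493)]
((490.2000427246094, -10.538189888000488), (49.32147216796875, 0.0), 170.7402801513672)
[ 14 185 156]
[ 14 186 155]
[400.4, 129.4, 14.3, 114.7] 0.89
[404.2, 126.1, 112.3, 134.4] 0.84
[277.5, 115.9, 76.4, 108.3] 0.72
```

```bash
cat >> h.py <<'E'
def yellow(c,im,box,z):
    l,t,w,h=[int(v) for v in box]; H=cv2.cvtColor(im,cv2.COLOR_BGR2HSV)
    m=np.zeros(im.shape[:2],np.uint8); s=np.s_[max(t-8,0):t+h+8,max(l-8,0):l+w+8]
    m[s]=((H[s][...,0]>19)&(H[s][...,0]<38)&(H[s][...,1]>110)).astype(np.uint8)
    m=cv2.morphologyEx(cv2.morphologyEx(m,cv2.MORPH_OPEN,np.ones((2,2))),cv2.MORPH_CLOSE,np.ones((11,11)))
    cs=cv2.convexHull(max(cv2.findContours(m,cv2.RETR_EXTERNAL,cv2.CHAIN_APPROX_NONE)[0],key=cv2.contourArea))
    q=cv2.approxPolyDP(cs,4,True).reshape(-1,2); W=(px2w(c,cs.reshape(-1,2),z)[:,:2]*1000).astype(np.float32)
    r=cv2.minAreaRect(W); return q.tolist(),r,cv2.contourArea(W)/(r[1][0]*r[1][1])
E
python3 - <<'E'
from h import *
c,im=cam("wrist"),cv2.imread("pics/w20.png")
print(yellow(c,im,(277,116,76,108),.032))
h=cv2.cvtColor(im,cv2.COLOR_BGR2HSV)
for r in range(112,228,6): print(r,[h[r,x].tolist() for x in (290,315,340)])
E
```

```text
([[347, 117], [353, 219], [288, 225], [276, 123]], ((485.3214416503906, -16.80307388305664), (95.51366424560547, 65.57295227050781), 87.8885269165039), 0.993805752504956)
112 [[15, 187, 90], [14, 183, 88], [14, 186, 81]]
118 [[14, 186, 92], [22, 255, 118], [22, 255, 157]]
124 [[22, 255, 154], [22, 255, 157], [22, 255, 161]]
130 [[22, 255, 154], [22, 255, 156], [23, 255, 158]]
136 [[22, 255, 154], [22, 255, 155], [23, 255, 156]]
142 [[22, 255, 156], [23, 255, 156], [22, 255, 156]]
148 [[22, 255, 156], [22, 255, 156], [22, 255, 156]]
154 [[22, 255, 155], [22, 255, 156], [22, 255, 154]]
160 [[22, 255, 155], [22, 255, 154], [22, 255, 153]]
166 [[22, 255, 152], [31, 255, 218], [30, 255, 211]]
172 [[22, 255, 149], [22, 255, 149], [22, 255, 151]]
178 [[22, 255, 151], [31, 255, 216], [31, 255, 218]]
184 [[28, 255, 176], [31, 255, 217], [30, 255, 211]]
190 [[31, 255, 217], [31, 255, 217], [30, 255, 211]]
196 [[31, 255, 217], [31, 255, 217], [31, 255, 215]]
202 [[31, 255, 218], [31, 255, 217], [30, 255, 212]]
208 [[31, 255, 217], [31, 255, 217], [30, 255, 209]]
214 [[31, 255, 217], [31, 255, 216], [31, 255, 213]]
220 [[31, 255, 217], [30, 255, 210], [21, 254, 173]]
226 [[14, 186, 151], [14, 184, 148], [14, 186, 159]]
```

The yellow tin lies flat with its bottom up at (0.4853, -0.0168), long side at 87.9°. It is too close to the stack for the gripper's body, so I'll push it endways (+y) with closed fingers first.

```bash
python3 -m creep '[{"translation":[-33,8,0],"roll":-7,"gripper":10},{"translation":[-33,8,0],"roll":-14,"gripper":5},{"translation":[-33,8,0],"roll":-21,"gripper":0},{"translation":[-33,8,0],"roll":-28,"gripper":0},{"translation":[-33,8,0],"roll":-35,"gripper":0}]' 20
python3 -m creep '[{"translation":[0,0,0],"roll":-7,"gripper":0},{"translation":[0,0,0],"roll":-14,"gripper":0},{"translation":[0,0,0],"roll":-21,"gripper":0},{"translation":[0,0,0],"roll":-28,"gripper":0},{"translation":[0,0,0],"roll":-35,"gripper":0}]'
python3 -m creep '[{"translation":[0,0,30],"roll":-7,"gripper":0},{"translation":[0,0,60],"roll":-14,"gripper":0},{"translation":[0,0,90],"roll":-21,"gripper":0},{"translation":[0,0,115],"roll":-25,"gripper":0},{"translation":[0,0,125],"roll":-25,"gripper":0}]'
python3 -m creep '[{"translation":[0,0,0],"roll":0,"gripper":0},{"translation":[0,0,0],"roll":0,"gripper":0}]'
python3 - <<'E'
from h import *
viewer.camera("wrist");o,p,Rt=pose();print(p,Rt.round(3).tolist(),o["grip_width"],delta((.4825,-.095),.025,np.radians(87.9)))
E
```

```text
time: 46.6
position: [0.4853, -0.0934, 0.2274]
tool_rot: [0.513, 0.858, 0.0, 0.0]
ft_force: [0.5, -0.2, 0.2]
grip_width: 0.0615
grip_force: 0.0
time: 47.02
position: [0.4854, -0.0931, 0.2274]
tool_rot: [0.231, 0.973, -0.0, 0.0]
ft_force: [-0.6, -0.2, 0.2]
grip_width: 0.0281
grip_force: 0.0
time: 47.43
position: [0.4835, -0.0925, 0.0994]
tool_rot: [0.018, 1.0, 0.001, -0.002]
ft_force: [-0.5, 0.4, -1.1]
grip_width: 0.0016
grip_force: 0.0
time: 47.6
position: [0.4847, -0.0931, 0.1025]
tool_rot: [0.019, 1.0, 0.0, 0.0]
ft_force: [0.1, 0.7, 0.0]
grip_width: 0.0003
grip_force: 0.0
[ 0.48513232 -0.09337124  0.10328985] [[-0.999, 0.038, 0.002], [0.038, 0.999, -0.001], [-0.002, -0.001, -1.0]] 0.00024906720685321273 (array([ 2.7, -1.7, 78.3]), np.float64(-0.1), -1.95)
```

```bash
python3 -m creep '[{"translation":[2.5,-2,20],"roll":0,"gripper":0},{"translation":[2.5,-2,40],"roll":0,"gripper":0},{"translation":[2.5,-2,60],"roll":0,"gripper":0},{"translation":[2.5,-2,73],"roll":0,"gripper":0},{"translation":[2.5,-2,78],"roll":0,"gripper":0}]'
python3 -m creep '[{"translation":[0,8,0],"roll":0,"gripper":0},{"translation":[0,18,0],"roll":0,"gripper":0},{"translation":[0,28,0],"roll":0,"gripper":0},{"translation":[0,38,0],"roll":0,"gripper":0},{"translation":[0,48,0],"roll":0,"gripper":0}]'
python3 -m creep '[{"translation":[0,10,0],"roll":0,"gripper":0},{"translation":[0,20,0],"roll":0,"gripper":0},{"translation":[0,30,0],"roll":0,"gripper":0},{"translation":[0,40,0],"roll":0,"gripper":0},{"translation":[0,50,0],"roll":0,"gripper":0}]'
python3 - <<'E'
from h import *
c,im=snap("wrist","w21.png"); o,p,Rt=pose(); print(p)
c2,i2=snap("top","t2.png")
for x in viewer.recognise("top","tin0"): print(x["bbox"],round(x["p"],2),px2w(c2,[(x["bbox"][0]+x["bbox"][2]/2,x["bbox"][1]+x["bbox"][3]/2)],.032).round(3).tolist())
E
```

```text
time: 48.07
position: [0.4821, -0.0953, 0.0246]
tool_rot: [0.019, 1.0, -0.0, 0.001]
ft_force: [0.1, -0.5, 0.1]
grip_width: 0.0003
grip_force: 0.0
time: 48.48
position: [0.484, -0.0462, 0.0257]
tool_rot: [0.018, 1.0, -0.001, 0.001]
ft_force: [0.4, -4.2, 3.1]
grip_width: 0.0003
grip_force: 2.3
time: 48.9
position: [0.4861, 0.0033, 0.0256]
tool_rot: [0.018, 1.0, -0.001, 0.002]
ft_force: [0.7, -5.8, 6.4]
grip_width: 0.0004
grip_force: 3.6
[0.48532078 0.00516596 0.02545242]
[410.4, 292.4, 66.7, 62.7] 0.69 [[0.364, -0.301, 0.032]]
[326.4, 218.4, 41.3, 36.8] 0.61 [[0.593, -0.04, 0.032]]
[388.8, 272.5, 106.2, 103.2] 0.25 [[0.363, -0.296, 0.032]]
```

```bash
python3 -m creep '[{"translation":[0,6,0],"roll":0,"gripper":0},{"translation":[0,12,0],"roll":0,"gripper":0},{"translation":[0,17,0],"roll":0,"gripper":0},{"translation":[0,17,0],"roll":0,"gripper":0},{"translation":[0,5,0],"roll":0,"gripper":0}]'
python3 -m creep '[{"translation":[0,-5,-30],"roll":0,"gripper":0},{"translation":[0,-10,-70],"roll":7,"gripper":50},{"translation":[0,-10,-110],"roll":14,"gripper":76},{"translation":[0,-10,-150],"roll":21,"gripper":76},{"translation":[0,-10,-190],"roll":28,"gripper":76}]'
python3 -m creep '[{"translation":[0,0,0],"roll":7,"gripper":76},{"translation":[0,0,0],"roll":14,"gripper":76},{"translation":[0,0,0],"roll":21,"gripper":76},{"translation":[0,0,0],"roll":28,"gripper":76},{"translation":[0,0,0],"roll":35,"gripper":76}]'
python3 -m creep '[{"translation":[0,0,0],"roll":7,"gripper":76},{"translation":[0,0,0],"roll":14,"gripper":76},{"translation":[0,0,0],"roll":21,"gripper":76},{"translation":[0,0,0],"roll":27,"gripper":76},{"translation":[0,0,0],"roll":27,"gripper":76}]'
python3 - <<'E'
from h import *
viewer.camera("wrist")
c,im=snap("wrist","w22.png"); o,p,Rt=pose(); print(p,o["grip_width"],Rt.round(3).tolist())
for x in viewer.recognise("wrist","tin0"):
    print(x["bbox"],round(x["p"],2))
    try: print(yellow(c,im,x["bbox"],.032))
    except Exception as e: print(e)
E
```

```text
time: 49.47
position: [0.4844, 0.0098, 0.0245]
tool_rot: [0.018, 1.0, 0.0, -0.001]
ft_force: [-0.6, -0.0, -0.8]
grip_width: 0.0004
grip_force: 0.0
time: 49.88
position: [0.4837, -0.0016, 0.2161]
tool_rot: [0.263, 0.965, 0.0, -0.001]
ft_force: [0.7, -0.5, -0.5]
grip_width: 0.0197
grip_force: 0.0
time: 50.3
position: [0.484, -0.0015, 0.2145]
tool_rot: [0.541, 0.841, 0.0, -0.001]
ft_force: [0.4, -0.1, -0.3]
grip_width: 0.0522
grip_force: 0.0
time: 50.72
position: [0.4841, -0.0016, 0.2143]
tool_rot: [0.721, 0.693, -0.0, -0.001]
ft_force: [0.3, 0.1, 0.6]
grip_width: 0.0751
grip_force: 0.0
[ 0.48424259 -0.00172636  0.21436544] 0.07542474060102447 [[0.034, 0.999, -0.001], [0.999, -0.034, 0.001], [0.001, -0.001, -1.0]]
[273.4, 66.6, 78.7, 120.1] 0.97
([[347, 70], [350, 180], [280, 185], [271, 73]], ((481.6905517578125, 80.06718444824219), (65.41558837890625, 95.01840209960938), 0.43940916657447815), 0.9904494670338146)
[394.9, 213.6, 116.7, 111.2] 0.88
([[482, 218], [391, 310], [405, 211]], ((573.128662109375, -29.18364715576172), (122.64298248291016, 60.24671936035156), 48.049644470214844), 0.5454329746779973)
[392.4, 207.4, 97.0, 113.4] 0.82
([[482, 218], [391, 310], [405, 211]], ((573.128662109375, -29.18364715576172), (122.64298248291016, 60.24671936035156), 48.049644470214844), 0.5454329746779973)
```

```bash
python3 -m creep '[{"translation":[30,-2,0],"roll":-1,"gripper":76},{"translation":[60,-4,0],"roll":-2.3,"gripper":76},{"translation":[87.6,-5.6,25],"roll":-2.3,"gripper":76},{"translation":[87.6,-5.6,60],"roll":-2.3,"gripper":76},{"translation":[87.6,-5.6,100],"roll":-2.3,"gripper":76}]'
python3 -m creep '[{"translation":[0,0,15],"roll":0,"gripper":76},{"translation":[0,0,25],"roll":0,"gripper":76},{"translation":[0,0,25],"roll":0,"gripper":76},{"translation":[0,0,25],"roll":0,"gripper":76}]'
python3 - <<'E'
from h import *
viewer.camera("wrist");print(delta((.4817,.086),.0275,np.radians(.4)),pose()[1])
E
```

```text
time: 51.28
position: [0.484, 0.0874, 0.1153]
tool_rot: [0.704, 0.71, 0.002, 0.002]
ft_force: [0.6, -0.5, 0.7]
grip_width: 0.076
grip_force: 0.0
time: 51.62
position: [0.4827, 0.0856, 0.0898]
tool_rot: [0.706, 0.708, 0.0, -0.0]
ft_force: [0.9, 0.2, -0.4]
grip_width: 0.0758
grip_force: 0.0
(array([ 0.4, -1.7, 62.9]), np.float64(-0.2), -0.06) [0.483298   0.08558511 0.09045247]
```

```bash
python3 -m creep '[{"translation":[0.4,-1.2,12],"roll":0,"gripper":76},{"translation":[0.4,-1.2,26],"roll":0,"gripper":76},{"translation":[0.4,-1.2,42],"roll":0,"gripper":76},{"translation":[0.4,-1.2,56],"roll":0,"gripper":76},{"translation":[0.4,-1.2,62.5],"roll":0,"gripper":76}]'
python3 -m creep '[{"translation":[0,0,0],"roll":0,"gripper":76},{"translation":[0,0,0],"roll":0,"gripper":50},{"translation":[0,0,0],"roll":0,"gripper":50},{"translation":[0,0,0],"roll":0,"gripper":50},{"translation":[0,0,0],"roll":0,"gripper":50}]' 40
python3 -m creep '[{"translation":[0,0,0],"roll":0,"gripper":50},{"translation":[0,0,0],"roll":0,"gripper":50}]' 
```

```text
time: 52.08
position: [0.4821, 0.0859, 0.0275]
tool_rot: [0.706, 0.708, 0.001, 0.001]
ft_force: [0.1, 0.5, 0.0]
grip_width: 0.0761
grip_force: 0.0
time: 52.5
position: [0.4812, 0.0861, 0.0282]
tool_rot: [0.706, 0.708, 0.0, 0.0]
ft_force: [-0.8, -0.3, 5.4]
grip_width: 0.0659
grip_force: 40.0
time: 52.67
position: [0.4813, 0.0861, 0.0282]
tool_rot: [0.706, 0.708, 0.0, 0.0]
ft_force: [-0.4, -0.1, 7.2]
grip_width: 0.0658
grip_force: 40.0
```

```bash
python3 -m creep '[{"translation":[0,0,-3],"roll":0,"gripper":50},{"translation":[0,0,-15],"roll":0,"gripper":50},{"translation":[0,0,-35],"roll":0,"gripper":50},{"translation":[0,0,-60],"roll":0,"gripper":50},{"translation":[0,0,-90],"roll":0,"gripper":50}]'
python3 -m creep '[{"translation":[0,0,-30],"roll":0,"gripper":50},{"translation":[0,0,-55],"roll":0,"gripper":50},{"translation":[0,0,-75],"roll":0,"gripper":50},{"translation":[0,0,-90],"roll":0,"gripper":50},{"translation":[0,0,-95],"roll":0,"gripper":50}]'
python3 - <<'E'
from h import *
viewer.camera("wrist");print(delta((.5835,-.0309),.16,np.radians(172.85)),pose()[1])
E
```

```text
time: 53.08
position: [0.48, 0.0862, 0.1171]
tool_rot: [0.706, 0.708, -0.001, -0.001]
ft_force: [0.3, -0.6, -3.4]
grip_width: 0.0658
grip_force: 40.0
time: 53.5
position: [0.4822, 0.0862, 0.2146]
tool_rot: [0.706, 0.708, 0.002, 0.002]
ft_force: [-0.6, 0.8, -2.9]
grip_width: 0.0655
grip_force: 40.0
(array([-117.4,  100.7,   54.7]), np.float64(7.3), -0.06) [0.4821733  0.0861759  0.21420721]
```

```bash
python3 -m creep '[{"translation":[-10,8,0],"roll":0,"gripper":50},{"translation":[-25,21,0],"roll":0,"gripper":50},{"translation":[-45,38,0],"roll":0,"gripper":50},{"translation":[-65,56,0],"roll":0,"gripper":50},{"translation":[-83,71,0],"roll":0,"gripper":50}]'
python3 -m creep '[{"translation":[-15,13,0],"roll":1,"gripper":50},{"translation":[-26,22,0],"roll":3,"gripper":50},{"translation":[-33,29,5],"roll":6,"gripper":50},{"translation":[-34.4,30,15],"roll":7.3,"gripper":50},{"translation":[-34.4,30,28],"roll":7.3,"gripper":50}]'
python3 -m creep '[{"translation":[0,0,2],"roll":0,"gripper":50},{"translation":[0,0,2],"roll":0,"gripper":50},{"translation":[0,0,2],"roll":0,"gripper":50}]'
python3 - <<'E'
from h import *
viewer.camera("wrist");print(delta((.5835,-.0309),.142,np.radians(172.85)),pose()[1])
c,im=snap("wrist","w23.png"); t,ti=snap("top","t3.png")
for n in("wrist","top"):
  for x in viewer.recognise(n,"tin0"): print(n,x["bbox"],round(x["p"],2))
print(w2px(c,[.5828,-.037,.114]),w2px(t,[.5828,-.037,.114]))
E
```

```text
time: 53.97
position: [0.5533, 0.0014, 0.2102]
tool_rot: [0.706, 0.708, -0.001, -0.001]
ft_force: [0.5, 0.3, -1.9]
grip_width: 0.0659
grip_force: 40.0
time: 54.38
position: [0.5829, -0.0319, 0.1828]
tool_rot: [0.75, 0.661, -0.0, -0.0]
ft_force: [-1.0, 0.3, -1.4]
grip_width: 0.0658
grip_force: 40.0
time: 54.63
position: [0.5818, -0.0305, 0.1815]
tool_rot: [0.75, 0.662, -0.001, -0.001]
ft_force: [-0.2, -0.3, -3.8]
grip_width: 0.0661
grip_force: 40.0
(array([-0.2,  1.2, 40.1]), np.float64(0.1), -0.12) [ 0.58231761 -0.03059469  0.18209508]
wrist [261.5, 192.0, 115.5, 19.8] 0.81
wrist [279.8, 183.0, 87.9, 5.9] 0.81
wrist [240.8, 213.9, 161.2, 180.8] 0.63
[[319.29257454 275.24899247]] [[347.63997664 237.18403128]]
```

```bash
python3 -m creep '[{"translation":[-0.2,1,8],"roll":0,"gripper":50},{"translation":[-0.2,1,18],"roll":0,"gripper":50},{"translation":[-0.2,1,27],"roll":0,"gripper":50},{"translation":[-0.2,1,34],"roll":0,"gripper":50},{"translation":[-0.2,1,36],"roll":0,"gripper":50}]'
python3 -m creep '[{"translation":[0,0,0],"roll":0,"gripper":50},{"translation":[0,0,1],"roll":0,"gripper":50},{"translation":[0,0,2],"roll":0,"gripper":50},{"translation":[0,0,2],"roll":0,"gripper":50}]'
python3 -m creep '[{"translation":[0,0,1],"roll":0,"gripper":50},{"translation":[0,0,1],"roll":0,"gripper":50},{"translation":[0,0,1],"roll":0,"gripper":50}]'
```

```text
time: 55.3
position: [0.5822, -0.031, 0.1439]
tool_rot: [0.75, 0.662, -0.001, -0.002]
ft_force: [-0.3, 0.2, -3.3]
grip_width: 0.0658
grip_force: 40.0
time: 55.63
position: [0.5837, -0.0314, 0.1443]
tool_rot: [0.75, 0.662, 0.0, 0.0]
ft_force: [0.5, -0.3, -4.1]
grip_width: 0.0661
grip_force: 40.0
time: 55.88
position: [0.5836, -0.0313, 0.1433]
tool_rot: [0.75, 0.662, 0.0, 0.0]
ft_force: [0.8, -0.1, -2.9]
grip_width: 0.0657
grip_force: 40.0
```

```bash
python3 -m creep '[{"translation":[0,0,1],"roll":0,"gripper":50},{"translation":[0,0,1],"roll":0,"gripper":50},{"translation":[0,0,1],"roll":0,"gripper":50}]'
python3 -m creep '[{"translation":[0,0,0.7],"roll":0,"gripper":50},{"translation":[0,0,0.7],"roll":0,"gripper":50},{"translation":[0,0,0.7],"roll":0,"gripper":50}]'
```

```text
time: 56.13
position: [0.5836, -0.0313, 0.1422]
tool_rot: [0.75, 0.662, 0.0, 0.0]
ft_force: [0.0, -0.1, -3.0]
grip_width: 0.066
grip_force: 40.0
time: 56.38
position: [0.5836, -0.0313, 0.1422]
tool_rot: [0.75, 0.662, 0.0, 0.0]
ft_force: [-1.4, 0.5, 4.2]
grip_width: 0.0656
grip_force: 40.0
```

Contact is right at z = 0.142. I release, rise and check the column.

```bash
python3 -m creep '[{"translation":[0,0,-0.3],"roll":0,"gripper":87},{"translation":[0,0,-0.3],"roll":0,"gripper":87},{"translation":[0,0,-0.3],"roll":0,"gripper":87},{"translation":[0,0,-0.3],"roll":0,"gripper":87},{"translation":[0,0,-0.3],"roll":0,"gripper":87}]'
python3 -m creep '[{"translation":[0,0,0],"roll":0,"gripper":87},{"translation":[0,0,-20],"roll":0,"gripper":87},{"translation":[0,0,-50],"roll":0,"gripper":87},{"translation":[0,0,-85],"roll":0,"gripper":87},{"translation":[0,0,-120],"roll":0,"gripper":87}]'
python3 -m creep '[{"translation":[-20,0,0],"roll":0,"gripper":87},{"translation":[-40,0,0],"roll":0,"gripper":87},{"translation":[-40,0,0],"roll":0,"gripper":87},{"translation":[-40,0,0],"roll":0,"gripper":87},{"translation":[-40,0,0],"roll":0,"gripper":87}]'
python3 - <<'E'
from h import *
viewer.camera("wrist")
c,im=snap("wrist","w24.png"); o,p,_=pose(); print(p,o["time"])
print(w2px(c,[.5828,-.037,.146]))
for x in viewer.recognise("wrist","tin0"):
    print(x["bbox"],round(x["p"],2))
    try: print(yellow(c,im,x["bbox"],.146))
    except Exception as e: print(e)
t,ti=snap("top","t4.png")
for n in("plate","last","tin0"):
  for x in viewer.recognise("top",n): print(n,x["bbox"],round(x["p"],2))
E
```

```text
time: 56.8
position: [0.5836, -0.0313, 0.1416]
tool_rot: [0.75, 0.662, 0.0, 0.0]
ft_force: [-0.2, 0.2, -0.4]
grip_width: 0.0851
grip_force: 0.0
time: 57.22
position: [0.5829, -0.0312, 0.2623]
tool_rot: [0.75, 0.662, -0.001, -0.001]
ft_force: [0.7, 0.2, -0.7]
grip_width: 0.0868
grip_force: 0.0
time: 57.63
position: [0.5782, -0.0705, 0.2613]
tool_rot: [0.75, 0.662, -0.0, -0.001]
ft_force: [0.1, -0.2, -0.2]
grip_width: 0.0869
grip_force: 0.0
[ 0.57829204 -0.07012538  0.26119673] 57.7333
[[318.14959189 198.23870855]]
[274.7, 128.5, 92.1, 129.8] 0.59
([[365, 130], [362, 260], [278, 260], [273, 132]], ((583.9918823242188, -37.375179290771484), (94.6020736694336, 65.34735107421875), 82.88230895996094), 0.9944961516248008)
plate [306.2, 221.8, 78.2, 33.2] 0.92
last [412.7, 292.0, 64.4, 61.9] 0.75
tin0 [328.7, 220.5, 20.1, 27.0] 0.54
```

```bash
python3 - <<'E'
from h import *
c,im=snap("scene","s2.png"); H=cv2.cvtColor(im,cv2.COLOR_BGR2HSV)[...,:2].astype(int)
a=np.radians(82.85); y=np.array([np.cos(a),np.sin(a)]); x=np.array([y[1],-y[0]]); J=np.array([.5832,-.037])
for n,z0,h in(("brass",.05,(10,27)),("blue",.082,(98,125)),("yellow",.114,(20,36))):
    P=[np.r_[J+i*.033*x+j*.048*y,z] for i in(-1,1) for j in(-1,1) for z in(z0,z0+.032)]
    q=w2px(c,P); l,t=q.min(0); r,b=q.max(0)
    s=np.s_[int(t)-20:int(b)+20,int(l)-20:int(r)+20]; m=(H[s][...,0]>h[0])&(H[s][...,0]<h[1])&(H[s][...,1]>(215 if n!="brass" else 140))
    v,u=np.nonzero(m); print(n,"pred",[round(k) for k in(l,r,t,b)],"seen",[np.percentile(u,[1,99])+int(l)-20,np.percentile(v,[1,99])+int(t)-20] if len(u) else None)
o=telemetry.get_obs(); print(o["time"],o["grip_width"])
E
```

```text
brass pred [274, 331, 233, 282] seen [array([254., 349.]), array([212., 300.])]
blue pred [273, 331, 221, 270] seen None
yellow pred [272, 331, 208, 258] seen [array([275., 327.]), array([212., 249.])]
58.0333 0.08701703311439574
```

```bash
python3 - <<'E'
from h import *
H=cv2.cvtColor(cv2.imread("pics/s2.png"),cv2.COLOR_BGR2HSV)
m=cv2.inRange(H,(98,110,40),(125,255,255))[200:300,250:350]; v,u=np.nonzero(m); print("blue",np.percentile(u,[1,99])+250,np.percentile(v,[1,99])+200)
for r in range(205,300,5): print(r,[H[r,x,:].tolist() for x in (285,310)])
E
```

```text
blue [275. 328.] [240.82 266.  ]
205 [[135, 16, 163], [60, 85, 72]]
210 [[138, 16, 164], [45, 105, 75]]
215 [[143, 14, 168], [23, 233, 171]]
220 [[133, 18, 167], [24, 255, 169]]
225 [[28, 255, 228], [24, 255, 170]]
230 [[27, 255, 228], [24, 249, 165]]
235 [[27, 255, 228], [24, 246, 196]]
240 [[23, 243, 152], [22, 224, 131]]
245 [[22, 178, 145], [8, 10, 102]]
250 [[10, 12, 130], [11, 19, 106]]
255 [[106, 175, 102], [106, 173, 84]]
260 [[108, 63, 122], [13, 14, 124]]
265 [[21, 131, 179], [20, 158, 100]]
270 [[20, 163, 119], [18, 77, 109]]
275 [[150, 4, 205], [130, 7, 104]]
280 [[160, 4, 208], [58, 91, 70]]
285 [[165, 5, 210], [62, 96, 72]]
290 [[150, 3, 94], [61, 88, 127]]
295 [[59, 97, 71], [63, 88, 52]]
```

The layers show yellow, blue and brass in a clean column where predicted, with the arm clear. I'm handing in.

```bash
python3 -c "
from rig import hand_in
print(hand_in())"
```

```text
the job is handed in; nothing more can be done
None
```

The job is handed in and the verdict was not shown: by my last camera checks, the last stands in the tray, the plate lies flush on its pins, and the brass, blue and yellow tins are stacked over its middle (yellow bottom-up after being knocked off once and restacked).

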